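Put the left-over door fittings away in their cartons and tin

TASK

Put the left-over door fittings away: both hinges inside the square carton, the bolt lying down inside the long narrow carton, and the lever handle inside the round tin. Let each one go close above the container's rim, or lower, rather than from a height. Do not knock the containers out of place or over, and leave the glue bottle, mug, hammer and clamp where they are.

Things in the scene. Friction and masses are not known exactly. Their poses are not given: they have to be found in the camera images.
- hinge_top: closed steel door hinge, a flat bar 100 (along its x) x 40 (y) x 14 mm thick (z) with its knuckle barrel along the +y long edge; origin at the centre of its underside, z up. It lies across the top of hinge_low (underside 14 mm above the bench), so it has to come off first
- hinge_low: closed steel door hinge, a flat bar 100 (along its x) x 40 (y) x 14 mm thick (z) with its knuckle barrel along the +y long edge; origin at the centre of its underside, z up. It lies on the bench with hinge_top across it
- bolt: steel door bolt lying on the bench: base plate 130 (x) x 30 (y) x 5 mm, with a round barrel 20 mm in diameter along x on top (barrel axis 15 mm, top 25 mm above the underside), two straps 26 mm wide (y) and 12 mm long at x = +-52 mm up to 17 mm height, and a small knob up to 42 mm height at x = +34 mm; origin at the centre of its underside, z up
- bolt_end_a (a point): point on the bolt's barrel axis near its +x end (62 mm from the middle, 15 mm above the underside)
- bolt_end_b (a point): the same near the bolt's -x end
- lever_handle: aluminium lever door handle standing on its round rose: rose 52 mm in diameter, 10 mm thick; neck 18 mm in diameter; lever bar 18 mm wide (y), 14 mm high, running from x = -10 to x = +90 mm at 40 to 54 mm height. Origin at the centre of the rose's underside, z up, the lever points along x
- lever_mid (a point): middle of the lever handle's whole length, in the centre of the lever bar: 32 mm along x from the neck and 47 mm above the rose's underside; axes as the handle's
- square_carton: open square cardboard carton, 130 x 130 mm outside, 70 mm high, walls and floor 4 mm; one flap on the +x side leans outward and reaches 99 mm height, 104 mm from the centre; origin at the centre of its underside, z up; for the hinges
- square_carton_mouth (a point): centre of the square carton's mouth, at rim height (70 mm)
- long_carton: open long narrow cardboard carton, 165 (x) x 76 (y) mm outside, 60 mm high, walls and floor 4 mm; origin at the centre of its underside, z up; for the bolt
- long_carton_mouth (a point): centre of the long carton's mouth, at rim height (60 mm)
- tin: open round steel tin, 144 mm outer diameter, 75 mm high, wall 3.5 mm, floor 4 mm; origin at the centre of its underside, z up; for the lever handle
- tin_mouth (a point): centre of the tin's mouth, at rim height (75 mm)
- glue_bottle: upright white glue bottle, 56 mm in diameter, 180 mm high; origin at the centre of its underside; leave alone
- mug: white mug, 72 mm in diameter, 85 mm high, handle at +y, reaching about 65 mm from the axis; origin at the centre of its underside; leave alone
- hammer: claw hammer lying on the bench along its x; origin near the middle of its length; leave alone
- clamp: bar clamp lying flat on the bench along its x, 260 mm long, 130 mm across, 24 mm high; origin under the middle of the bar; leave alone

How it is judged (in metres and radians):
At the end, for the whole second after the job is handed in: Hinge origins inside the square carton's walls and below 55 mm over its underside; both bolt ends inside the long carton below 55 mm; lever_mid within 65 mm of the tin's axis and below 70 mm; fittings at rest (under 0.03 m/s); containers upright within 0.15 rad (x of hinge_top in the frame of square_carton between -0.061 and 0.061 m and y of hinge_top in the frame of square_carton between -0.061 and 0.061 m and z of hinge_top in the frame of square_carton between -0.005 and 0.055 m and x of hinge_low in the frame of square_carton between -0.061 and 0.061 m and y of hinge_low in the frame of square_carton between -0.061 and 0.061 m and z of hinge_low in the frame of square_carton between -0.005 and 0.055 m and x of bolt_end_a in the frame of long_carton between -0.0785 and 0.0785 m and y of bolt_end_a in the frame of long_carton between -0.034 and 0.034 m and z of bolt_end_a in the frame of long_carton between -0.005 and 0.055 m and x of bolt_end_b in the frame of long_carton between -0.0785 and 0.0785 m and y of bolt_end_b in the frame of long_carton between -0.034 and 0.034 m and z of bolt_end_b in the frame of long_carton between -0.005 and 0.055 m and horizontal distance between lever_mid and tin below 0.065 m and z of lever_mid in the frame of tin between -0.005 and 0.07 m and linear speed of each of hinge_top, hinge_low, bolt, lever_handle below 0.03 m/s and angle between each of square_carton, long_carton, tin's own z axis and vertical below 0.15 rad); the robot touches nothing.
It fails at once if a fitting is let go more than about 100 mm above the container rims (its origin above 170 mm with no finger on it) ((height (world z) of hinge_top above 0.17 m and contact force between the fingers and hinge_top below 0.02 N) or (height (world z) of hinge_low above 0.17 m and contact force between the fingers and hinge_low below 0.02 N) or (height (world z) of bolt above 0.17 m and contact force between the fingers and bolt below 0.02 N) or (height (world z) of lever_handle above 0.17 m and contact force between the fingers and lever_handle below 0.02 N)).
It fails at once if a container is shifted more than 40 mm or tipped more than 0.35 rad (distance of any of square_carton, long_carton, tin from where it was at the start of the episode above 0.04 m or angle between any of square_carton, long_carton, tin's own z axis and vertical above 0.35 rad).
It fails at once if the glue bottle, mug, hammer or clamp is shifted more than 30 mm (distance of any of glue_bottle, mug, hammer, clamp from where it was at the start of the episode above 0.03 m).
It fails at once if the glue bottle or the mug is knocked over (more than 0.4 rad from upright) (angle between any of glue_bottle, mug's own z axis and vertical above 0.4 rad).
It also fails if it takes over 72 s, if anything falls off the work surface, if the arm or the gripper's body presses on something with over 40 N, if the wrist force passes 120 N, or if a joint passes its speed limit or range.

ROBOT

A 6-joint arm with a two-finger parallel gripper is mounted at the origin on the work surface. World frame = base frame: x ahead of the robot, y to its left, z up, the work surface at z = 0. Lengths are in m, angles in degrees, forces in N, time in s.
With the tool pointing down it reaches from about 0.4 to 0.825 m from the base axis. Payload 7 kg.
Tool frame: the origin (TCP) lies midway between the tips of the shut fingers; the grasp point (between the pads) lies 19 mm behind it; z points along the fingers, y is the line along which they close (so a half turn about z gives the same grasp; the last joint's range is limited). The gripper opens to 88 mm and grips with 3 to 60 N. Pads are 19 mm wide; open, the fingers measure 130 mm over their backs; the gripper's body (78 mm by 193 mm) begins 47 mm behind the grasp point.
Start: joints at [87.267, 20.546, 0.682, 0, -70.136, -16.507], TCP at [0.222, 0.637, 0.227] pointing down, gripper open.
Joint ranges: [-176.03, 176.03], [-82.01, 121.73], [-58.28, 71.71], [-173.87, 95.51], [-174.79, -0.11], [-173.66, 173.66]. Speed limits (degrees/s): [136.94, 136.94, 172.46, 180, 180, 180].

INTERFACE

Orientations are given as [roll, pitch, yaw] about the fixed x, y, z axes, in that order (R = Rz(yaw) Ry(pitch) Rx(roll)).
In Python, from plant import get_state, optics, order gives the robot as it stands. The module is installed in compiled form; this text tells all that it offers.
- The arm moves only by the tool send_rows, never from a script. Its argument "moves" is a list of rows, each an object with "slide": the shift along the tool's x, y, z as a fraction of full scale, a list of three; "turn": the turn about the tool's z as a fraction of full scale; "gripper": the opening, from 0 (shut) to 1 (fully open). A call has exactly 5 rows; each row is the pose to reach, as a shift and turn from the pose commanded when the call began, along the tool's axes at that moment; what a row does not reach only later rows make up. Full scale, the value 1, is 150 mm for a shift and 90 degrees for a turn. A row lasts 1/12 s, in which the tool goes at most 41.7 mm and 7.16 degrees, less where a joint would pass 70% of its speed; a pose out of reach is approached as far as the arm can. A call with a number of a shift or a turn outside -1 to 1 is refused whole. A call with a gripper value outside its range is refused whole. The fingers move at their own pace and stop on an object; "newtons" is the grip in N (left out, the last holds). Time passes only in rows, so rows that repeat a pose let the fingers close, or fill a call up. It gives the time, the measured TCP pose, the force, the opening and the grip force at its end, in the units of the state.
- get_state(): the state, without advancing time (a new reading comes with each control period).
- optics.capture(name): name is "scene" or "top" or "wrist"; returns a dict with "img" (420x560x3 uint8, red, green, blue), "intrinsics" (3x3 intrinsics, pixels), "origin" and "attitude" of the camera in the world. Camera axes: x right, y down, z forward; pixel columns grow to the right and rows downward; lengths in m; the calibration is good to about 2 mm. A picture is of the moment at which its call begins. There is no depth.
- order.close_job(): hands the job in; it is judged then, once.
Trained networks look in the newest picture that a camera, given by its name, has taken for a name from the list of things; names that differ only in an ending like _2 or _b are one class to them, and where a whole thing is asked for, a point or a joint stands for the part that bears it (a point fixed in the world has none). Each returns a list of dicts, best first, with "p" (0 to 1); they miss things now and then, are a little off and sometimes report something else, mostly with a low value. They report only what shows in the picture. A call takes as long as a camera call.
- optics.look_for(camera, name): "location" ([x, y, z] in m, in world coordinates, good to about 4 mm: the middle of the surface that is visible of it).
The state is a dict: "time_s": time; "joints": joint angles; "qd": joint speeds; "joint_torque": joint torques, N m; "tcp_pos": TCP position; "eef_rot": TCP orientation; "contact_force": force on the tool from outside, world axes, zero at the start; "moment": the same for the moment, N m; "gripper_width": finger opening in m; "gripper_force": force on a finger pad.
Only numpy, scipy, OpenCV 4.12 (cv2) and the standard library are available. Lean on these libraries where they do the work, as an engineer would, in place of code of your own. Each camera call takes 0.05 s, during which the arm holds its last target. There are 200 camera calls.

## Working session

There is one attempt and no reset: what is moved stays moved. The work goes in short steps, Python scripts to look and compute and a tool call to move; the robot and the scene stay as the last step left them, time stands still between calls to the robot, and variables do not carry over. Pictures are saved under pics/ and viewed, at most 10 in all, crops included, and the job is handed in when it is done.

Besides the shell and the picture viewer there is one more tool, called as name([rows], argument=value, ...), one row to a line, values as JSON. send_rows: Moves the arm, as the interface text tells. Shift numbers are shares of 150 mm and turn numbers shares of 90 degrees, none past 1 either way. Its arguments: {"type":"object","properties":{"moves":{"type":"array"},"newtons":{"type":"number"}},"required":["moves"]}

```bash
mkdir -p pics
cat > h.py <<'E'
import numpy as np, cv2
from plant import get_state, optics, order
def snap(c,f=None):
    d=optics.capture(c)
    if f: cv2.imwrite('pics/'+f,cv2.cvtColor(d['img'],cv2.COLOR_RGB2BGR))
    return d
def ray(d,u,v,z):
    K=np.array(d['intrinsics']);R=np.array(d['attitude']);o=np.array(d['origin'])
    r=R@np.linalg.inv(K)@[u,v,1]; return o+r*(z-o[2])/r[2]
E
python3 - <<'E'
from h import *
import pickle
for c in('top','scene'):
    d=snap(c,c+'0.png'); pickle.dump(d,open(c+'.pkl','wb'))
    print(c,np.round(d['origin'],3),np.array(d['attitude']).round(3).tolist())
    for n in ['hinge_top','bolt','bolt_end_a','lever_handle','lever_mid','square_carton','square_carton_mouth','long_carton','long_carton_mouth','tin_mouth','glue_bottle','mug','hammer','clamp']:
        print(n,[(np.round(x['location'],3).tolist(),round(x['p'],2)) for x in optics.look_for(c,n)[:3]])
s=get_state();print(s)
E
```

```text
top [ 3.320e-01 -1.000e-03  1.415e+00] [-172.883, -0.509, -91.232]
hinge_top [([0.446, -0.014, 0.03], 0.74)]
bolt [([0.372, 0.252, 0.022], 0.57), ([0.512, 0.464, 0.025], 0.41), ([0.659, 0.006, 0.004], 0.4)]
bolt_end_a [([0.374, 0.252, 0.02], 0.86), ([0.47, -0.485, 0.018], 0.31)]
lever_handle [([0.386, -0.246, 0.052], 0.81), ([0.66, 0.002, 0.005], 0.66)]
lever_mid [([0.387, -0.249, 0.052], 0.74)]
square_carton [([0.656, 0.005, 0.005], 0.74)]
square_carton_mouth [([0.662, -0.003, 0.008], 0.65), ([0.377, 0.247, 0.02], 0.16)]
long_carton [([0.559, -0.293, 0.004], 0.66)]
long_carton_mouth [([0.556, -0.294, 0.006], 0.59)]
tin_mouth [([0.557, 0.287, 0.007], 0.66)]
glue_bottle [([0.531, -0.126, 0.122], 0.79)]
mug [([0.558, 0.287, 0.009], 0.7), ([0.53, 0.148, 0.022], 0.59), ([0.532, -0.126, 0.125], 0.43)]
hammer [([0.514, 0.463, 0.021], 0.78)]
clamp [([0.473, -0.485, 0.022], 0.76)]
scene [1.374 0.049 1.082] [-138.886, 1.004, 92.122]
hinge_top [([0.455, -0.014, 0.027], 0.94)]
bolt [([0.374, 0.25, 0.026], 0.9), ([0.621, 0.007, 0.025], 0.2)]
bolt_end_a [([0.379, 0.258, 0.021], 0.66)]
lever_handl
[... 666 characters left out ...]
49, 0.021], 0.55)]
{'time_s': 1.5, 'joints': array([ 8.72678926e+01,  2.05463375e+01,  6.82541429e-01, -1.59236590e-03,
       -7.01363996e+01, -1.65080125e+01]), 'qd': array([0.08089881, 0.1241365 , 0.05573939, 0.06616538, 0.1108878 ,
       0.04622774]), 'joint_torque': array([ 5.23650397e-04, -5.82378888e+01,  2.93302506e+01,  7.00262591e+00,
        1.25179673e-02, -1.18293190e-05]), 'tcp_pos': array([0.22241951, 0.637277  , 0.22656092]), 'eef_rot': array([ 1.79999387e+02,  1.38028499e-03, -1.92406609e+01]), 'contact_force': array([ 0.40286134, -0.74352909,  0.1877507 ]), 'moment': array([ 0.0316135 , -0.01759876,  0.01093048]), 'gripper_force': 0.0, 'gripper_width': 0.08765076842425494}
```

View pics/top0.png

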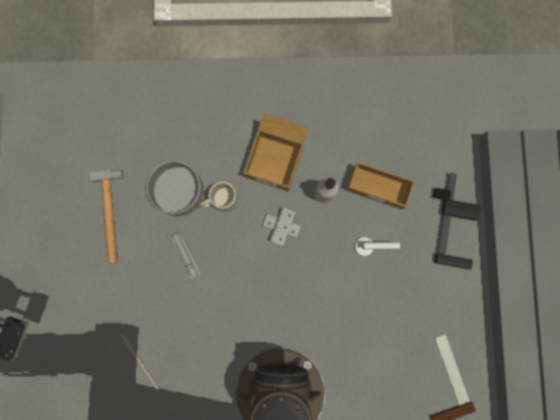

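View pics/scene0.png

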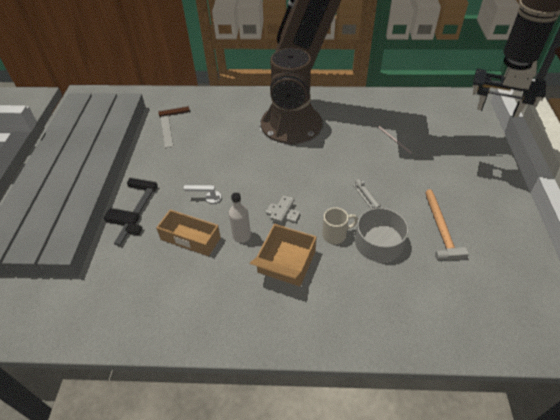

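The top view shows the hinges crossed at (282,226), the bolt at (186,255), and the lever at (365,246) pointing right. The square carton is at (275,160), the long carton at (380,185) and the tin at (174,188). The scene view agrees with this layout. I'll enlarge the top view to measure poses.

```bash
cat > h.py <<'E'
import numpy as np, cv2
from scipy.spatial.transform import Rotation as Ro
from plant import get_state, optics, order
def snap(c,f=None):
    d=optics.capture(c)
    if f: cv2.imwrite('pics/'+f,cv2.cvtColor(d['img'],cv2.COLOR_RGB2BGR))
    return d
def rot(a): return Ro.from_euler('xyz',a,degrees=True).as_matrix()
def ray(d,u,v,z):
    K=np.array(d['intrinsics']);R=rot(d['attitude']);o=np.array(d['origin'])
    r=R@np.linalg.inv(K)@[u,v,1]; return o+r*(z-o[2])/r[2]
def proj(d,p):
    K=np.array(d['intrinsics']);R=rot(d['attitude']);o=np.array(d['origin'])
    q=K@(R.T@(np.array(p)-o)); return q[:2]/q[2]
E
python3 - <<'E'
from h import *
import pickle
d=pickle.load(open('top.pkl','rb'))
print(proj(d,[.446,-.014,.03]),proj(d,[.386,-.246,.052]), d['intrinsics'])
img=cv2.cvtColor(d['img'],cv2.COLOR_RGB2BGR)
def crop(x,y,w,h,s): return cv2.resize(img[y:y+h,x:x+w],None,fx=s,fy=s,interpolation=cv2.INTER_CUBIC)
A=crop(258,200,50,50,8);B=crop(160,225,50,60,8)[:400];C=crop(345,230,65,33,12)[:,:]
cv2.imwrite('pics/a.png',np.hstack([crop(258,200,50,50,8),crop(162,230,50,50,8)]))
cv2.imwrite('pics/b.png',cv2.resize(img[105:285,140:420],None,fx=2.85,fy=2.85,interpolation=cv2.INTER_CUBIC))
E
```

```text
[281.052741   226.25235722] [367.55103198 245.97413905] [[504.62754847   0.         281.54709901]
 [  0.         504.62754847 205.20597698]
 [  0.           0.           1.        ]]
```

View pics/a.png

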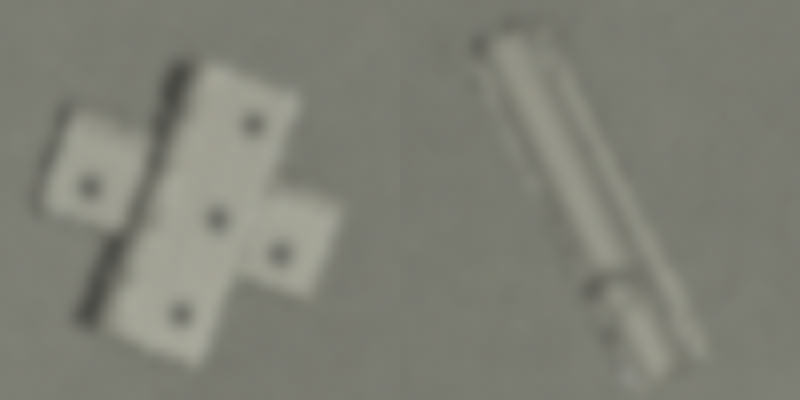

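View pics/b.png

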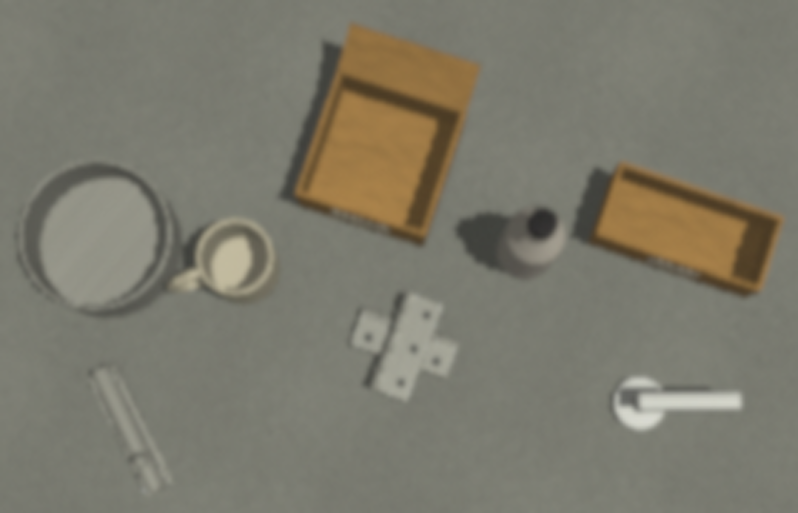

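The crops give the hinge_top corners clearly, and hinge_low's ends show at left and right. The bolt runs from (512,40) to (655,372) with its knob at (597,285). The lever points along -y. I'll convert these to world coordinates.

Run:
```python
from h import *
import pickle
d=pickle.load(open('top.pkl','rb'))
def pa(x,y,z): return ray(d,x/8+258-.44,y/8+200-.44,z)[:2]
def pl(x,y,z): return ray(d,(x-400)/8+162-.44,y/8+230-.44,z)[:2]
def pb(x,y,z): return ray(d,x/2.85+140-.33,y/2.85+105-.33,z)[:2]
def rep(n,P):
    P=np.array(P); print(n,'c',P.mean(0).round(4),'sides',np.linalg.norm(np.roll(P,-1,0)-P,axis=1).round(3),
     'ang',[round(float(np.degrees(np.arctan2(*(q-p)[::-1]))),1) for p,q in zip(P,np.roll(P,-1,0))])
rep('ht',[pa(*p,.028) for p in[(200,62),(300,95),(205,368),(105,330)]])
rep('hl',[pa(*p,.014) for p in[(72,105),(345,205),(312,300),(42,205)]])
rep('bolt barrel',[pl(*p,.022) for p in[(510,38),(655,372)]])
rep('bolt redge',[pl(*p,.005) for p in[(545,30),(705,355)]])
print('knob',pl(597,285,.042))
print('rose',pb(638,403,.01),'tip',pb(742,400,.054))
rep('sq',[pb(*p,.07) for p in[(340,78),(463,110),(425,243),(296,195)]])
rep('lc',[pb(*p,.06) for p in[(620,163),(782,215),(757,293),(593,238)]])
rep('tin',[pb(*p,.075) for p in[(97,159),(177,238),(97,317),(18,238)]])
print('mug',pb(234,258,.085),'handle',pb(175,285,.04),'bottle',pb(543,222,.18))
```

```text
ht c [ 0.4462 -0.0191] sides [0.036 0.1   0.037 0.098] ang [-109.6, 159.5, 68.0, -20.6]
hl c [ 0.4507 -0.0159] sides [0.101 0.035 0.099 0.036] ang [-111.4, 159.4, 69.4, -17.6]
bolt barrel c [0.3729 0.2529] sides [0.125 0.125] ang [-156.6, 23.4]
bolt redge c [0.3774 0.2412] sides [0.126 0.126] ang [-153.9, 26.1]
knob [0.34508652 0.24415474]
rose [ 0.38763407 -0.24235332] tip [ 0.38663196 -0.33342033]
sq c [0.625  0.0034] sides [0.122 0.134 0.131 0.121] ang [-106.0, 162.9, 68.2, -21.1]
lc c [ 0.5523 -0.2885] sides [0.162 0.08  0.164 0.078] ang [-109.3, 159.5, 70.0, -21.6]
tin c [0.5509 0.2718] sides [0.108 0.105 0.107 0.105] ang [-135.7, 134.4, 44.3, -44.8]
mug [0.52751005 0.14236655] handle [0.50903904 0.2040744 ] bottle [ 0.53976179 -0.13681244]
```

```bash
cat >> h.py <<'E'
def plan(wps,start=None):
    """wps: [(x,y,z,yaw)]; prints per call the final row [sx,sy,sz],turn"""
    if start is None:
        s=get_state(); p=np.array(s['tcp_pos']); yaw=s['eef_rot'][2]
    else: p=np.array(start[:3]); yaw=start[3]
    for w in wps:
        g=np.array(w[:3]); 
        print('->',w)
        while True:
            dy=w[3]-yaw; dp=g-p
            if np.linalg.norm(dp)<.001 and abs(dy)<.2: break
            R=rot([180,0,yaw]); t=R.T@dp
            k=max(1,np.abs(t).max()/.149,np.linalg.norm(t)/.19,abs(dy)/34.)
            k=max(1,np.ceil(k-1e-6))
            sl=np.round(t/k/.15,3); tu=round(-dy/k/90,3)
            print('  ',sl.tolist(),tu)
            p=p+R@(sl*.15); yaw-=tu*90
E
python3 - <<'E'
from h import *
plan([(.373,.253,.20,-155)])
E
```

```text
-> (0.373, 0.253, 0.2, -155)
   [0.448, 0.522, 0.044] 0.377
   [0.663, 0.183, 0.044] 0.377
   [0.652, -0.218, 0.045] 0.377
   [0.42, -0.546, 0.044] 0.377
```

send_rows([
  {"slide":[0.09,0.104,0.01],"turn":0.075,"gripper":0.7},
  {"slide":[0.18,0.209,0.02],"turn":0.15,"gripper":0.7},
  {"slide":[0.27,0.313,0.03],"turn":0.226,"gripper":0.7},
  {"slide":[0.36,0.418,0.035],"turn":0.3,"gripper":0.7},
  {"slide":[0.448,0.522,0.044],"turn":0.377,"gripper":0.7},
])

```text
time_s: 1.92
tcp_pos: [0.2604, 0.5403, 0.22]
eef_rot: [-180.0, 0.0, -53.5]
contact_force: [-0.1, 1.0, 0.3]
gripper_width: 0.0631
gripper_force: 0.0
```

send_rows([
  {"slide":[0.133,0.037,0.01],"turn":0.075,"gripper":0.7},
  {"slide":[0.265,0.073,0.02],"turn":0.15,"gripper":0.7},
  {"slide":[0.398,0.11,0.03],"turn":0.226,"gripper":0.7},
  {"slide":[0.53,0.146,0.035],"turn":0.3,"gripper":0.7},
  {"slide":[0.663,0.183,0.044],"turn":0.377,"gripper":0.7},
])

```text
time_s: 2.33
tcp_pos: [0.298, 0.4443, 0.2135]
eef_rot: [-180.0, 0.0, -87.4]
contact_force: [-0.1, -0.1, -0.2]
gripper_width: 0.0615
gripper_force: 0.0
```

send_rows([
  {"slide":[0.13,-0.044,0.01],"turn":0.075,"gripper":0.7},
  {"slide":[0.26,-0.087,0.02],"turn":0.15,"gripper":0.7},
  {"slide":[0.39,-0.131,0.03],"turn":0.226,"gripper":0.7},
  {"slide":[0.52,-0.174,0.035],"turn":0.3,"gripper":0.7},
  {"slide":[0.652,-0.218,0.045],"turn":0.377,"gripper":0.7},
])

```text
time_s: 2.75
tcp_pos: [0.3356, 0.3483, 0.2069]
eef_rot: [180.0, 0.0, -121.3]
contact_force: [-0.0, 0.5, 0.1]
gripper_width: 0.0612
gripper_force: 0.0
```

send_rows([
  {"slide":[0.084,-0.11,0.01],"turn":0.075,"gripper":0.7},
  {"slide":[0.168,-0.22,0.02],"turn":0.15,"gripper":0.7},
  {"slide":[0.25,-0.33,0.03],"turn":0.226,"gripper":0.7},
  {"slide":[0.336,-0.44,0.035],"turn":0.3,"gripper":0.7},
  {"slide":[0.42,-0.546,0.044],"turn":0.377,"gripper":0.7},
])

```text
time_s: 3.17
tcp_pos: [0.3733, 0.252, 0.2003]
eef_rot: [180.0, 0.0, -155.3]
contact_force: [-0.3, 0.7, -0.2]
gripper_width: 0.0615
gripper_force: 0.0
```

Run:
```python
from h import *
import pickle
d=snap('wrist','w1.png');pickle.dump(d,open('w1.pkl','wb'))
s=get_state();print(s['time_s'],s['tcp_pos'],s['eef_rot'],s['joints'],d['origin'],d['attitude'])
for n in('bolt','bolt_end_a','tin','mug'):print(n,[(np.round(x['location'],3),x['p']) for x in optics.look_for('wrist',n)[:3]])
```

```text
3.2167 [0.37330668 0.24942669 0.19982684] [-1.79978900e+02 -4.31775497e-02 -1.55845828e+02] [ 5.90323537e+01 -4.06415226e-02 -2.87231487e+01 -8.40894931e-03
 -6.13649804e+01 -1.24874141e+02] [0.30091058 0.21802282 0.35776806] [ 1.62689397e+02 -8.81143215e-02  1.14783561e+02]
bolt [(array([0.366, 0.256, 0.027]), 0.68)]
bolt_end_a [(array([0.369, 0.252, 0.022]), 0.84)]
tin [(array([0.566, 0.283, 0.004]), 0.7)]
mug [(array([0.496, 0.141, 0.023]), 0.67)]
```

View pics/w1.png

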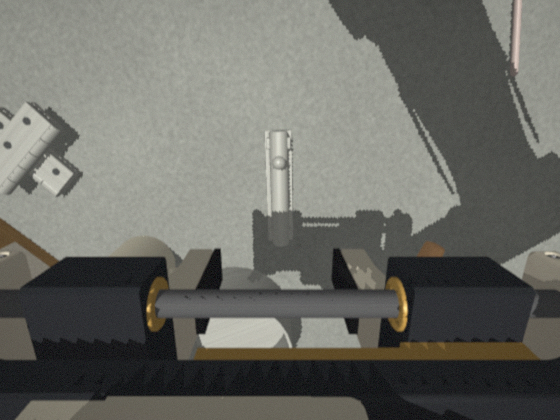

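The wrist view shows the bolt vertical in the image: barrel from (279,131) to about (281,243), plate edges at x≈266 and x≈292, knob at (280,162).

Run:
```python
from h import *
import pickle
d=pickle.load(open('w1.pkl','rb'))
a=ray(d,279,132,.022);b=ray(d,281.5,243,.022);k=ray(d,280,162,.042)
print(a,b,(a+b)/2,np.linalg.norm(a-b),np.degrees(np.arctan2(*(a-b)[1::-1])),'knob',k)
print('edges',ray(d,266,135,.005),ray(d,292,135,.005),ray(d,269,205,.005),ray(d,292,205,.005))
s=get_state();print(s['tcp_pos'],s['eef_rot'])
```

```text
[0.31733173 0.22902941 0.022     ] [0.42964736 0.28440836 0.022     ] [0.37348954 0.25671889 0.022     ] 0.12522631134969325 -153.75368863208865 knob [0.34256915 0.2416639  0.042     ]
edges [0.32704204 0.21798519 0.005     ] [0.31508654 0.2438858  0.005     ] [0.39857028 0.25400744 0.005     ] [0.38727005 0.27851092 0.005     ]
[0.37323822 0.25323268 0.20031862] [ 1.79978112e+02  4.26972163e-02 -1.54881443e+02]
```

Run:
```python
from h import *
plan([(.3735,.255,.05,-154),(.3735,.255,.009,-154)],(.3730,.2530,.2003,-155))
```

```text
-> (0.3735, 0.255, 0.05, -154)
   [-0.004, 0.005, 0.501] -0.006
   [-0.005, 0.006, 0.501] -0.005
-> (0.3735, 0.255, 0.009, -154)
   [0.0, -0.0, 0.273] -0.0
```

send_rows([
  {"slide":[-0.002,0.002,0.2],"turn":-0.003,"gripper":0.7},
  {"slide":[-0.004,0.004,0.4],"turn":-0.006,"gripper":0.7},
  {"slide":[-0.006,0.006,0.6],"turn":-0.009,"gripper":0.7},
  {"slide":[-0.009,0.011,0.8],"turn":-0.011,"gripper":0.7},
  {"slide":[-0.009,0.011,1.0],"turn":-0.011,"gripper":0.7},
])

```text
time_s: 3.83
tcp_pos: [0.3735, 0.2562, 0.0491]
eef_rot: [180.0, 0.1, -153.8]
contact_force: [0.1, 0.9, -0.6]
gripper_width: 0.0615
gripper_force: 0.0
```

send_rows([
  {"slide":[0,0,0.1],"turn":0,"gripper":0.7},
  {"slide":[0,0,0.18],"turn":0,"gripper":0.7},
  {"slide":[0,0,0.24],"turn":0,"gripper":0.7},
  {"slide":[0,0,0.274],"turn":0,"gripper":0.7},
  {"slide":[0,0,0.274],"turn":0,"gripper":0.7},
])

```text
time_s: 4.25
tcp_pos: [0.3731, 0.2552, 0.0079]
eef_rot: [-179.9, -0.1, -153.9]
contact_force: [0.1, -0.1, 0.2]
gripper_width: 0.061
gripper_force: 0.0
```

send_rows([
  {"slide":[0,0,0],"turn":0,"gripper":0.4},
  {"slide":[0,0,0],"turn":0,"gripper":0.2},
  {"slide":[0,0,0],"turn":0,"gripper":0.05},
  {"slide":[0,0,0],"turn":0,"gripper":0.05},
  {"slide":[0,0,0],"turn":0,"gripper":0.05},
], newtons=40)

```text
time_s: 4.67
tcp_pos: [0.3737, 0.2553, 0.0094]
eef_rot: [180.0, 0.1, -154.0]
contact_force: [0.1, 0.4, 0.4]
gripper_width: 0.0335
gripper_force: 0.0
```

send_rows([
  {"slide":[0,0,0],"turn":0,"gripper":0.05},
  {"slide":[0,0,0],"turn":0,"gripper":0.05},
  {"slide":[0,0,0],"turn":0,"gripper":0.05},
  {"slide":[0,0,-0.05],"turn":0,"gripper":0.05},
  {"slide":[0,0,-0.1],"turn":0,"gripper":0.05},
])

```text
time_s: 5.08
tcp_pos: [0.3732, 0.2545, 0.0241]
eef_rot: [-180.0, -0.1, -154.0]
contact_force: [-0.7, -0.1, -0.5]
gripper_width: 0.0189
gripper_force: 40.0
```

send_rows([
  {"slide":[0,0,-0.1],"turn":0,"gripper":0.05},
  {"slide":[0,0,-0.2],"turn":0,"gripper":0.05},
  {"slide":[0,0,-0.3],"turn":0,"gripper":0.05},
  {"slide":[0,0,-0.4],"turn":0,"gripper":0.05},
  {"slide":[0,0,-0.4],"turn":0,"gripper":0.05},
])

```text
time_s: 5.5
tcp_pos: [0.3747, 0.2564, 0.0872]
eef_rot: [179.9, 0.3, -153.9]
contact_force: [0.1, 0.9, -1.4]
gripper_width: 0.0193
gripper_force: 40.0
```

Run:
```python
from h import *
d=snap('wrist','w2.png')
s=get_state();print(s['time_s'],s['tcp_pos'],s['eef_rot'],s['contact_force'],s['gripper_width'])
p=(.3733,.2550,.0847,-154)
plan([(.44,.10,.14,-140),(.44,-.05,.14,-115),(.42,-.24,.14,-110.0),(.552,-.2885,.14,-110.0),(.552,-.2885,.064,-110.0)],p)
```

```text
5.55 [0.37415235 0.2559127  0.08577081] [ 179.88647905    0.18551583 -153.96218387] [-0.21568522  0.21338248 -0.96098475] 0.018908089446154068
-> (0.44, 0.1, 0.14, -140)
   [0.027, -0.562, -0.184] -0.078
   [0.095, -0.554, -0.185] -0.078
-> (0.44, -0.05, 0.14, -115)
   [0.643, -0.766, 0.0] -0.277
-> (0.42, -0.24, 0.14, -110.0)
   [0.602, -0.207, 0.0] -0.028
   [0.611, -0.181, 0.0] -0.028
-> (0.552, -0.2885, 0.14, -110.0)
   [0.003, -0.938, 0.0] 0.0
-> (0.552, -0.2885, 0.064, -110.0)
   [-0.0, 0.0, 0.507] 0.0
```

View pics/w2.png

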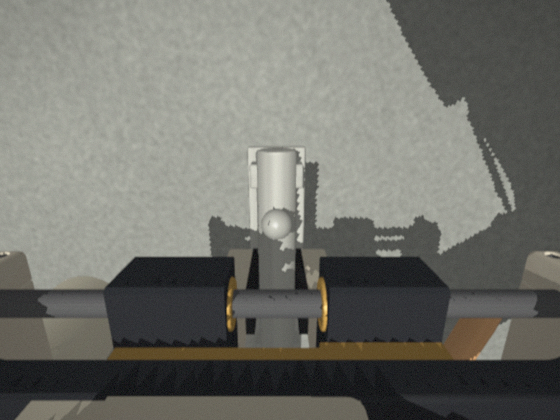

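The bolt is held level and centred, with its knob at (277,222). Before carrying it over, I'll overlay my estimated poses on the scene camera picture as a cross-check.

Run:
```python
from h import *
import pickle
d=pickle.load(open('scene.pkl','rb'))
img=cv2.cvtColor(d['img'],cv2.COLOR_RGB2BGR)
x0,y0,s=150,160,2.9
im=cv2.resize(img[y0:y0+120,x0:x0+275],None,fx=s,fy=s,interpolation=cv2.INTER_CUBIC)
def poly(P,col=(0,0,255)):
    q=np.array([(proj(d,p)+.5-[x0,y0])*s for p in P]);cv2.polylines(im,[np.round(q*8).astype(np.int32)],True,col,1,cv2.LINE_AA,3)
def box(c,yaw,l,w,z,col=(0,0,255)):
    a=np.radians(yaw);u=np.array([np.cos(a),np.sin(a)]);v=np.array([-u[1],u[0]])
    poly([[*(np.array(c)+i*l/2*u+j*w/2*v),z] for i,j in((1,1),(1,-1),(-1,-1),(-1,1))],col)
def circ(c,r,z): poly([[c[0]+r*np.cos(t),c[1]+r*np.sin(t),z] for t in np.linspace(0,6.28,40)])
box((.5523,-.2885),70,.165,.076,.06);box((.622,.0034),-19,.13,.13,.07)
circ((.551,.2735),.072,.075);circ((.5275,.1424),.036,.085);circ((.3876,-.2424),.026,.01)
box((.4462,-.0191),-20,.1,.04,.028);box((.4507,-.0159),69,.1,.04,.014,(255,0,0));box((.387,-.2825),-90.5,.1,.018,.054,(255,0,0))
cv2.imwrite('pics/ov.png',im[:, :])
```

```text
(no output)
```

View pics/ov.png

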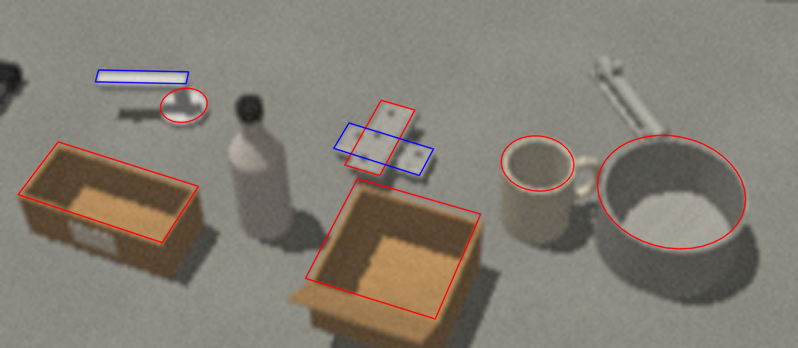

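The overlay matches every object to within a few mm, so I'll carry the bolt across.

send_rows([
  {"slide":[0.005,-0.112,-0.037],"turn":-0.016,"gripper":0.05},
  {"slide":[0.011,-0.225,-0.074],"turn":-0.031,"gripper":0.05},
  {"slide":[0.016,-0.337,-0.11],"turn":-0.047,"gripper":0.05},
  {"slide":[0.022,-0.45,-0.147],"turn":-0.062,"gripper":0.05},
  {"slide":[0.027,-0.562,-0.184],"turn":-0.078,"gripper":0.05},
])

```text
time_s: 5.97
tcp_pos: [0.4066, 0.1763, 0.1112]
eef_rot: [-180.0, -0.1, -146.9]
contact_force: [0.1, 0.3, -1.2]
gripper_width: 0.0188
gripper_force: 40.0
```

send_rows([
  {"slide":[0.019,-0.111,-0.037],"turn":-0.016,"gripper":0.05},
  {"slide":[0.038,-0.222,-0.074],"turn":-0.031,"gripper":0.05},
  {"slide":[0.057,-0.332,-0.111],"turn":-0.047,"gripper":0.05},
  {"slide":[0.076,-0.443,-0.148],"turn":-0.062,"gripper":0.05},
  {"slide":[0.095,-0.554,-0.185],"turn":-0.078,"gripper":0.05},
])

```text
time_s: 6.38
tcp_pos: [0.4399, 0.0989, 0.1389]
eef_rot: [180.0, -0.1, -139.9]
contact_force: [0.1, -0.4, -1.5]
gripper_width: 0.0185
gripper_force: 40.0
```

send_rows([
  {"slide":[0.129,-0.153,0],"turn":-0.055,"gripper":0.05},
  {"slide":[0.257,-0.306,0],"turn":-0.111,"gripper":0.05},
  {"slide":[0.386,-0.46,0],"turn":-0.166,"gripper":0.05},
  {"slide":[0.514,-0.613,0],"turn":-0.222,"gripper":0.05},
  {"slide":[0.643,-0.766,0],"turn":-0.277,"gripper":0.05},
])

```text
time_s: 6.8
tcp_pos: [0.4396, -0.0514, 0.1387]
eef_rot: [179.9, -0.0, -114.7]
contact_force: [1.6, 0.7, -1.3]
gripper_width: 0.0192
gripper_force: 40.0
```

send_rows([
  {"slide":[0.12,-0.041,0],"turn":-0.006,"gripper":0.05},
  {"slide":[0.241,-0.083,0],"turn":-0.011,"gripper":0.05},
  {"slide":[0.361,-0.124,0],"turn":-0.017,"gripper":0.05},
  {"slide":[0.482,-0.166,0],"turn":-0.022,"gripper":0.05},
  {"slide":[0.602,-0.207,0],"turn":-0.028,"gripper":0.05},
])

```text
time_s: 7.22
tcp_pos: [0.4295, -0.1459, 0.1386]
eef_rot: [179.9, -0.0, -112.5]
contact_force: [0.5, 0.8, -2.1]
gripper_width: 0.0188
gripper_force: 40.0
```

send_rows([
  {"slide":[0.122,-0.036,0],"turn":-0.006,"gripper":0.05},
  {"slide":[0.244,-0.072,0],"turn":-0.011,"gripper":0.05},
  {"slide":[0.367,-0.109,0],"turn":-0.017,"gripper":0.05},
  {"slide":[0.489,-0.145,0],"turn":-0.022,"gripper":0.05},
  {"slide":[0.611,-0.181,0],"turn":-0.028,"gripper":0.05},
])

```text
time_s: 7.63
tcp_pos: [0.4196, -0.2408, 0.1385]
eef_rot: [179.9, -0.0, -110.0]
contact_force: [-0.2, 0.2, -1.7]
gripper_width: 0.019
gripper_force: 40.0
```

send_rows([
  {"slide":[0,-0.22,0],"turn":0,"gripper":0.05},
  {"slide":[0,-0.44,0],"turn":0,"gripper":0.05},
  {"slide":[0,-0.66,0],"turn":0,"gripper":0.05},
  {"slide":[0.003,-0.84,0],"turn":0,"gripper":0.05},
  {"slide":[0.003,-0.938,0],"turn":0,"gripper":0.05},
])

```text
time_s: 8.05
tcp_pos: [0.5546, -0.2895, 0.1377]
eef_rot: [179.9, -0.0, -110.0]
contact_force: [0.1, 0.3, -1.3]
gripper_width: 0.0189
gripper_force: 40.0
```

Run:
```python
from h import *
d=snap('wrist','w3.png')
s=get_state();print(s['time_s'],s['tcp_pos'],s['eef_rot'],s['contact_force'],s['gripper_width'],s['joints'])
print([x for x in optics.look_for('wrist','long_carton')[:2]],[x for x in optics.look_for('wrist','bolt')[:2]])
im=cv2.imread('pics/w3.png')
```

```text
8.1 [ 0.55594764 -0.28985945  0.13750035] [ 1.79961998e+02 -4.36797120e-02 -1.09952913e+02] [ 4.88992516 -2.43963362  0.17497563] 0.01866964021841583 [-9.70050614e+00  2.00045092e+01 -1.24355497e+01  4.28938446e-02
 -5.76051178e+01 -1.02754162e+01]
[{'location': [0.5371, -0.3342, 0.0121], 'p': 0.91}] [{'location': [0.5436, -0.3176, 0.1536], 'p': 0.98}]
```

View pics/w3.png

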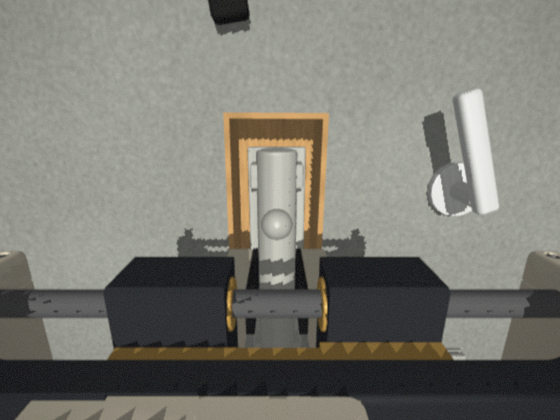

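The wrist view shows the bolt at x≈276, centred over the carton whose rim runs x 223–329. I'll check the lengthwise margin.

Run:
```python
from h import *
d=snap('wrist')
e=ray(d,276.5,148,.133);r=ray(d,276,114,.06);l=ray(d,225,235,.06);rr=ray(d,327.5,235,.06)
s=get_state();t=np.array([s['tcp_pos'][0],s['tcp_pos'][1]])
a=np.radians(s['eef_rot'][2]);u=np.array([np.cos(a),np.sin(a)]);v=np.array([np.sin(a),-np.cos(a)])
print(s['tcp_pos'],'bolt end ahead of tcp',(e[:2]-t)@u,'carton end',(r[:2]-t)@u,'lat',(e[:2]-t)@v,(l[:2]-t)@v,(rr[:2]-t)@v)
```

```text
[ 0.55165941 -0.28819696  0.13774385] bolt end ahead of tcp 0.06309573063293598 carton end 0.07932528177931548 lat -0.0014809982332077698 -0.04261203047803873 0.039918576996662514
```

send_rows([
  {"slide":[0,0,0.12],"turn":0,"gripper":0.05},
  {"slide":[0,0,0.26],"turn":0,"gripper":0.05},
  {"slide":[0,0,0.38],"turn":0,"gripper":0.05},
  {"slide":[0,0,0.46],"turn":0,"gripper":0.05},
  {"slide":[0,0,0.495],"turn":0,"gripper":0.05},
])

```text
time_s: 8.67
tcp_pos: [0.5507, -0.2878, 0.0632]
eef_rot: [179.8, -0.0, -110.0]
contact_force: [-0.6, 0.1, -1.6]
gripper_width: 0.0189
gripper_force: 40.0
```

send_rows([
  {"slide":[0,0,0],"turn":0,"gripper":0.05},
  {"slide":[0,0,0],"turn":0,"gripper":0.05},
  {"slide":[0,0,0],"turn":0,"gripper":0.05},
  {"slide":[0,0,0],"turn":0,"gripper":0.5},
  {"slide":[0,0,0],"turn":0,"gripper":0.5},
])

```text
time_s: 9.08
tcp_pos: [0.5533, -0.2887, 0.0662]
eef_rot: [-179.9, 0.0, -109.9]
contact_force: [-0.7, -0.2, -0.2]
gripper_width: 0.0275
gripper_force: 0.0
```

send_rows([
  {"slide":[0,0,0],"turn":0,"gripper":0.5},
  {"slide":[0,0,0],"turn":0,"gripper":0.5},
  {"slide":[0,0,-0.2],"turn":0,"gripper":0.5},
  {"slide":[0,0,-0.45],"turn":0,"gripper":0.5},
  {"slide":[0,0,-0.7],"turn":0,"gripper":0.5},
])

```text
time_s: 9.5
tcp_pos: [0.5518, -0.2883, 0.1706]
eef_rot: [179.9, -0.0, -110.0]
contact_force: [1.4, 0.1, 0.8]
gripper_width: 0.0439
gripper_force: 0.0
```

Run:
```python
from h import *
d=snap('wrist','w4.png')
s=get_state();print(s['time_s'],s['tcp_pos'],s['eef_rot'],s['contact_force'],s['gripper_width'])
for n in('bolt','bolt_end_a','long_carton'):print(n,[(np.round(x['location'],3),x['p']) for x in optics.look_for('wrist',n)[:2]])
for yaw in (-180,0): plan([(.40,-.275,.17,yaw)],(.552,-.2885,.17,-110))
```

```text
9.55 [ 0.55587194 -0.29022181  0.18013696] [-1.79403699e+02 -7.28550418e-02 -1.09866181e+02] [ 2.99641919 -1.31951176  8.55234776] 0.04332031029163855
bolt [(array([ 0.55 , -0.289,  0.028]), 0.56)]
bolt_end_a [(array([ 0.552, -0.295,  0.026]), 0.85)]
long_carton [(array([ 0.561, -0.291,  0.008]), 0.83)]
-> (0.4, -0.275, 0.17, -180)
   [0.087, 0.328, 0.0] 0.259
   [0.21, 0.266, 0.0] 0.259
   [0.298, 0.161, 0.0] 0.26
-> (0.4, -0.275, 0.17, 0)
   [0.066, 0.246, 0.0] -0.306
   [-0.056, 0.248, 0.0] -0.305
   [-0.164, 0.195, 0.0] -0.306
   [-0.234, 0.097, 0.0] -0.305
```

The bolt is lying in the long carton (detected top at z≈0.028). The lever is next.

Run:
```python
from h import *
plan([(.387,-.262,.12,-90.5),(.387,-.262,.026,-90.5)],(.552,-.2885,.17,-110))
print('carry');plan([(.387,-.262,.14,-90.5),(.44,-.09,.145,-90.5),(.48,.10,.145,-90.5),(.551,.2855,.145,-90.5),(.551,.2855,.040,-90.5)],(.387,-.262,.026,-90.5))
```

```text
-> (0.387, -0.262, 0.12, -90.5)
   [0.105, 0.547, 0.167] -0.108
   [0.011, 0.557, 0.166] -0.109
-> (0.387, -0.262, 0.026, -90.5)
   [0.0, 0.0, 0.627] 0.0
carry
-> (0.387, -0.262, 0.14, -90.5)
   [0.0, 0.0, -0.76] -0.0
-> (0.44, -0.09, 0.145, -90.5)
   [-0.575, -0.172, -0.017] -0.0
   [-0.575, -0.171, -0.016] -0.0
-> (0.48, 0.1, 0.145, -90.5)
   [-0.634, -0.128, -0.0] -0.0
   [-0.635, -0.128, -0.0] -0.0
-> (0.551, 0.2855, 0.145, -90.5)
   [-0.62, -0.231, -0.0] -0.0
   [-0.62, -0.231, -0.0] -0.0
-> (0.551, 0.2855, 0.04, -90.5)
   [-0.0, -0.0, 0.7] -0.0
```

send_rows([
  {"slide":[0.02,0.11,0.03],"turn":-0.022,"gripper":0.6},
  {"slide":[0.04,0.22,0.06],"turn":-0.044,"gripper":0.6},
  {"slide":[0.06,0.33,0.1],"turn":-0.066,"gripper":0.6},
  {"slide":[0.085,0.44,0.13],"turn":-0.088,"gripper":0.6},
  {"slide":[0.105,0.547,0.167],"turn":-0.108,"gripper":0.6},
])

```text
time_s: 10.12
tcp_pos: [0.4683, -0.2749, 0.1433]
eef_rot: [179.9, 0.0, -100.2]
contact_force: [0.4, -0.4, 0.4]
gripper_width: 0.0524
gripper_force: 0.0
```

send_rows([
  {"slide":[0,0.14,0.03],"turn":-0.025,"gripper":0.6},
  {"slide":[0,0.28,0.06],"turn":-0.05,"gripper":0.6},
  {"slide":[0.005,0.42,0.1],"turn":-0.08,"gripper":0.6},
  {"slide":[0.011,0.52,0.14],"turn":-0.109,"gripper":0.6},
  {"slide":[0.011,0.557,0.166],"turn":-0.109,"gripper":0.6},
])

```text
time_s: 10.53
tcp_pos: [0.3843, -0.2613, 0.1185]
eef_rot: [179.8, 0.1, -90.4]
contact_force: [-0.6, 1.1, -0.2]
gripper_width: 0.053
gripper_force: 0.0
```

Run:
```python
from h import *
s=get_state();print(s['time_s'],s['tcp_pos'],s['eef_rot'],s['contact_force'],s['gripper_width'])
d=snap('wrist','w5.png')
for n in('lever_handle','lever_mid'):print(n,[(np.round(x['location'],3),x['p']) for x in optics.look_for('wrist',n)[:2]])
# bright lever bar: mask and bounding rows
g=cv2.cvtColor(d['img'],cv2.COLOR_RGB2GRAY)
for r in (130,150,170,190,210,230):
    c=np.where(g[r,200:360]>205)[0]+200
    if len(c): print(r,c.min(),c.max(),[ray(d,q,r,.054)[:2].round(4).tolist() for q in(c.min(),c.max())])
```

```text
10.5333 [ 0.38431222 -0.26131566  0.11846494] [ 1.79830203e+02  7.01442658e-02 -9.03516473e+01] [-0.63364982  1.1476179  -0.19711651] 0.052963323826765045
lever_handle [(array([ 0.39 , -0.267,  0.052]), 0.94), (array([ 0.549, -0.3  ,  0.028]), 0.16)]
lever_mid [(array([ 0.388, -0.269,  0.056]), 0.67), (array([ 0.563, -0.305,  0.03 ]), 0.45)]
130 260 277 [[0.3957, -0.3304], [0.3841, -0.3303]]
150 259 278 [[0.3967, -0.3168], [0.3834, -0.3167]]
170 259 279 [[0.397, -0.3027], [0.3828, -0.3026]]
190 259 278 [[0.3973, -0.2881], [0.3835, -0.288]]
210 249 290 [[0.4051, -0.2729], [0.3747, -0.2727]]
230 243 278 [[0.4101, -0.257], [0.3836, -0.2569]]
```

View pics/w5.png

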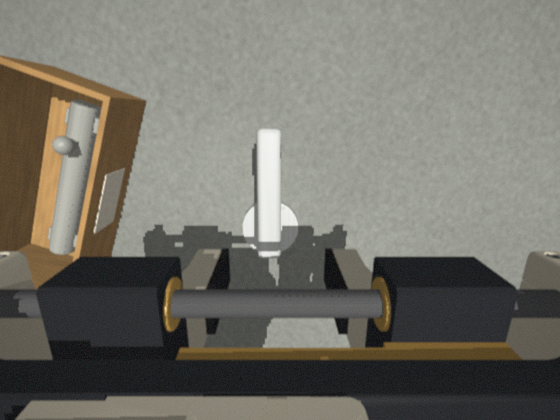

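The lever bar spans x 257–281 and y 129–255 over the rose at (270,227), and the bolt lies flat in its carton at the left. I'll shift 3 mm, descend and grip.

send_rows([
  {"slide":[0,-0.02,0.15],"turn":0,"gripper":0.6},
  {"slide":[0,-0.02,0.3],"turn":0,"gripper":0.6},
  {"slide":[0,-0.02,0.45],"turn":0,"gripper":0.6},
  {"slide":[0,-0.02,0.57],"turn":0,"gripper":0.6},
  {"slide":[0,-0.02,0.627],"turn":0,"gripper":0.6},
])

```text
time_s: 11.1
tcp_pos: [0.3905, -0.2619, 0.0238]
eef_rot: [179.8, 0.0, -90.5]
contact_force: [-0.2, 1.4, -0.1]
gripper_width: 0.0527
gripper_force: 0.0
```

send_rows([
  {"slide":[0,0,0],"turn":0,"gripper":0.05},
  {"slide":[0,0,0],"turn":0,"gripper":0.05},
  {"slide":[0,0,0],"turn":0,"gripper":0.05},
  {"slide":[0,0,0],"turn":0,"gripper":0.05},
  {"slide":[0,0,0],"turn":0,"gripper":0.05},
])

```text
time_s: 11.52
tcp_pos: [0.3914, -0.2622, 0.027]
eef_rot: [-179.9, -0.0, -90.4]
contact_force: [-0.4, 0.4, -0.7]
gripper_width: 0.025
gripper_force: 0.0
```

send_rows([
  {"slide":[0,0,0],"turn":0,"gripper":0.05},
  {"slide":[0,0,0],"turn":0,"gripper":0.05},
  {"slide":[0,0,0],"turn":0,"gripper":0.05},
  {"slide":[0,0,-0.07],"turn":0,"gripper":0.05},
  {"slide":[0,0,-0.15],"turn":0,"gripper":0.05},
])

```text
time_s: 11.93
tcp_pos: [0.3895, -0.2617, 0.048]
eef_rot: [179.9, 0.0, -90.5]
contact_force: [-0.0, -0.6, -3.3]
gripper_width: 0.0177
gripper_force: 40.0
```

send_rows([
  {"slide":[0,0,-0.14],"turn":0,"gripper":0.05},
  {"slide":[0,0,-0.28],"turn":0,"gripper":0.05},
  {"slide":[0,0,-0.42],"turn":0,"gripper":0.05},
  {"slide":[0,0,-0.55],"turn":0,"gripper":0.05},
  {"slide":[0,0,-0.61],"turn":0,"gripper":0.05},
])

```text
time_s: 12.35
tcp_pos: [0.3914, -0.2623, 0.1422]
eef_rot: [-179.8, -0.0, -90.4]
contact_force: [0.4, 0.8, -2.6]
gripper_width: 0.0174
gripper_force: 40.0
```

Run:
```python
from h import *
s=get_state();print(s['time_s'],s['tcp_pos'],s['eef_rot'],s['contact_force'],s['gripper_width'])
d=snap('wrist','w6.png')
for n in('lever_handle','lever_mid'):print(n,[(np.round(x['location'],3),x['p']) for x in optics.look_for('wrist',n)[:2]])
plan([(.44,-.09,.145,-90.5),(.48,.10,.145,-90.5),(.551,.2845,.145,-90.5),(.551,.2845,.040,-90.5)],(.390,-.262,.14,-90.5))
g=cv2.cvtColor(d['img'],cv2.COLOR_RGB2GRAY)
for r in range(60,250,20):
    c=np.where(g[r,200:360]>200)[0]+200
    if len(c): print(r,c.min(),c.max())
```

```text
12.35 [ 0.39138849 -0.2622513   0.14223475] [-1.79832383e+02 -4.02352343e-02 -9.04193629e+01] [ 0.41441169  0.81870583 -2.59704191] 0.017441710103425472
lever_handle [(array([ 0.39 , -0.299,  0.174]), 0.76)]
lever_mid [(array([ 0.389, -0.298,  0.165]), 0.86)]
-> (0.44, -0.09, 0.145, -90.5)
   [-0.575, -0.162, -0.017] -0.0
   [-0.575, -0.161, -0.016] -0.0
-> (0.48, 0.1, 0.145, -90.5)
   [-0.634, -0.128, -0.0] -0.0
   [-0.634, -0.128, -0.0] -0.0
-> (0.551, 0.2845, 0.145, -90.5)
   [-0.617, -0.231, -0.0] -0.0
   [-0.618, -0.231, -0.0] -0.0
-> (0.551, 0.2845, 0.04, -90.5)
   [0.0, -0.0, 0.7] -0.0
160 259 294
180 260 294
200 260 293
220 260 293
240 261 289
```

send_rows([
  {"slide":[-0.115,-0.032,-0.003],"turn":0,"gripper":0.05},
  {"slide":[-0.23,-0.065,-0.007],"turn":0,"gripper":0.05},
  {"slide":[-0.345,-0.097,-0.01],"turn":0,"gripper":0.05},
  {"slide":[-0.46,-0.13,-0.014],"turn":0,"gripper":0.05},
  {"slide":[-0.575,-0.162,-0.017],"turn":0,"gripper":0.05},
])

```text
time_s: 12.92
tcp_pos: [0.4145, -0.1751, 0.1407]
eef_rot: [179.8, 0.0, -90.5]
contact_force: [-0.1, 0.5, -2.3]
gripper_width: 0.0178
gripper_force: 40.0
```

send_rows([
  {"slide":[-0.115,-0.032,-0.003],"turn":0,"gripper":0.05},
  {"slide":[-0.23,-0.065,-0.007],"turn":0,"gripper":0.05},
  {"slide":[-0.345,-0.097,-0.01],"turn":0,"gripper":0.05},
  {"slide":[-0.46,-0.13,-0.014],"turn":0,"gripper":0.05},
  {"slide":[-0.575,-0.161,-0.016],"turn":0,"gripper":0.05},
])

```text
time_s: 13.33
tcp_pos: [0.4394, -0.0891, 0.1431]
eef_rot: [179.8, -0.0, -90.5]
contact_force: [0.5, 0.1, -2.1]
gripper_width: 0.0176
gripper_force: 40.0
```

send_rows([
  {"slide":[-0.127,-0.026,0],"turn":0,"gripper":0.05},
  {"slide":[-0.254,-0.051,0],"turn":0,"gripper":0.05},
  {"slide":[-0.38,-0.077,0],"turn":0,"gripper":0.05},
  {"slide":[-0.507,-0.102,0],"turn":0,"gripper":0.05},
  {"slide":[-0.634,-0.128,0],"turn":0,"gripper":0.05},
])

```text
time_s: 13.75
tcp_pos: [0.4592, 0.0057, 0.1431]
eef_rot: [179.8, -0.0, -90.4]
contact_force: [-0.1, -0.7, -1.5]
gripper_width: 0.0176
gripper_force: 40.0
```

send_rows([
  {"slide":[-0.127,-0.026,0],"turn":0,"gripper":0.05},
  {"slide":[-0.254,-0.051,0],"turn":0,"gripper":0.05},
  {"slide":[-0.38,-0.077,0],"turn":0,"gripper":0.05},
  {"slide":[-0.507,-0.102,0],"turn":0,"gripper":0.05},
  {"slide":[-0.634,-0.128,0],"turn":0,"gripper":0.05},
])

```text
time_s: 14.17
tcp_pos: [0.4791, 0.1005, 0.1429]
eef_rot: [179.8, -0.1, -90.4]
contact_force: [0.5, 0.5, -1.6]
gripper_width: 0.0175
gripper_force: 40.0
```

send_rows([
  {"slide":[-0.123,-0.046,0],"turn":0,"gripper":0.05},
  {"slide":[-0.247,-0.092,0],"turn":0,"gripper":0.05},
  {"slide":[-0.37,-0.139,0],"turn":0,"gripper":0.05},
  {"slide":[-0.494,-0.185,0],"turn":0,"gripper":0.05},
  {"slide":[-0.617,-0.231,0],"turn":0,"gripper":0.05},
])

```text
time_s: 14.58
tcp_pos: [0.5161, 0.1938, 0.1443]
eef_rot: [180.0, -0.0, -90.4]
contact_force: [0.1, 0.5, -0.5]
gripper_width: 0.0172
gripper_force: 40.0
```

send_rows([
  {"slide":[-0.15,-0.056,0],"turn":0,"gripper":0.05},
  {"slide":[-0.3,-0.112,0],"turn":0,"gripper":0.05},
  {"slide":[-0.45,-0.168,0],"turn":0,"gripper":0.05},
  {"slide":[-0.56,-0.21,0],"turn":0,"gripper":0.05},
  {"slide":[-0.618,-0.231,0],"turn":0,"gripper":0.05},
])

```text
time_s: 15.0
tcp_pos: [0.5518, 0.2873, 0.1438]
eef_rot: [180.0, -0.0, -90.4]
contact_force: [0.9, 0.3, -1.6]
gripper_width: 0.017
gripper_force: 40.0
```

send_rows([
  {"slide":[0,0,0],"turn":0,"gripper":0.05},
  {"slide":[0,0,0],"turn":0,"gripper":0.05},
  {"slide":[0,0,0.05],"turn":0,"gripper":0.05},
  {"slide":[0,0,0.1],"turn":0,"gripper":0.05},
  {"slide":[0,0,0.1],"turn":0,"gripper":0.05},
])

```text
time_s: 15.42
tcp_pos: [0.5496, 0.2833, 0.1279]
eef_rot: [179.9, -0.1, -90.5]
contact_force: [-0.9, -0.8, -3.3]
gripper_width: 0.0179
gripper_force: 40.0
```

Run:
```python
from h import *
d=snap('wrist','w7.png')
s=get_state();print(s['time_s'],s['tcp_pos'],s['eef_rot'],s['contact_force'],s['gripper_width'])
for n in('lever_mid','tin','mug'):print(n,[(np.round(x['location'],3),x['p']) for x in optics.look_for('wrist',n)[:2]])
im=cv2.imread('pics/w7.png')
q=np.array([proj(d,[.551+.07*np.cos(t),.2735+.07*np.sin(t),.075]) for t in np.linspace(0,6.28,60)])
cv2.polylines(im,[np.round(q*8).astype(np.int32)],True,(0,0,255),1,cv2.LINE_AA,3)
cv2.imwrite('pics/w7o.png',im)
```

```text
15.4667 [0.54998216 0.28350093 0.12872896] [ 1.79895971e+02 -7.86361884e-02 -9.04791464e+01] [-0.17960655 -0.8840137  -1.5019267 ] 0.017683268800032348
lever_mid [(array([0.546, 0.251, 0.154]), 0.74)]
tin [(array([0.575, 0.268, 0.005]), 0.64)]
mug [(array([0.522, 0.146, 0.013]), 0.6)]
```

View pics/w7o.png

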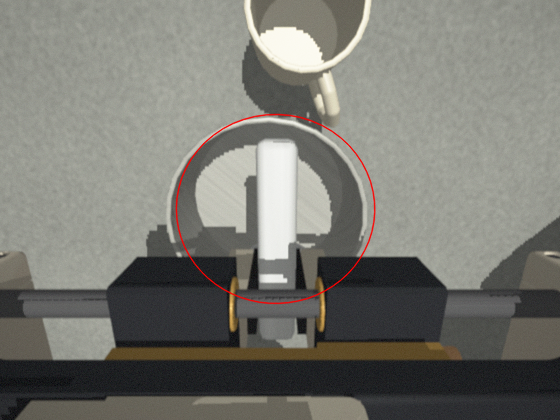

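The rim shows in the image from x 167 to 367 with its top at y 117, so the tin is about 6 mm further in +x and 4 mm in +y than estimated. The lever is held correctly. I'll correct for that, lower and release.

send_rows([
  {"slide":[-0.02,-0.035,0],"turn":0,"gripper":0.05},
  {"slide":[-0.02,-0.035,0.1],"turn":0,"gripper":0.05},
  {"slide":[-0.02,-0.035,0.2],"turn":0,"gripper":0.05},
  {"slide":[-0.02,-0.035,0.3],"turn":0,"gripper":0.05},
  {"slide":[-0.02,-0.035,0.4],"turn":0,"gripper":0.05},
])

```text
time_s: 16.03
tcp_pos: [0.5567, 0.2881, 0.0698]
eef_rot: [-179.9, 0.0, -90.4]
contact_force: [-1.0, -1.0, -3.1]
gripper_width: 0.0174
gripper_force: 40.0
```

send_rows([
  {"slide":[0,0,0.07],"turn":0,"gripper":0.05},
  {"slide":[0,0,0.13],"turn":0,"gripper":0.05},
  {"slide":[0,0,0.18],"turn":0,"gripper":0.05},
  {"slide":[0,0,0.21],"turn":0,"gripper":0.05},
  {"slide":[0,0,0.21],"turn":0,"gripper":0.05},
])

```text
time_s: 16.45
tcp_pos: [0.5559, 0.2875, 0.0376]
eef_rot: [180.0, -0.0, -90.4]
contact_force: [0.2, 0.1, -1.5]
gripper_width: 0.0173
gripper_force: 40.0
```

send_rows([
  {"slide":[0,0,0],"turn":0,"gripper":0.05},
  {"slide":[0,0,0],"turn":0,"gripper":0.35},
  {"slide":[0,0,0],"turn":0,"gripper":0.45},
  {"slide":[0,0,0],"turn":0,"gripper":0.45},
  {"slide":[0,0,0],"turn":0,"gripper":0.45},
])

```text
time_s: 16.87
tcp_pos: [0.5564, 0.288, 0.0392]
eef_rot: [-179.9, 0.0, -90.4]
contact_force: [-0.5, 0.6, -0.1]
gripper_width: 0.0371
gripper_force: 0.0
```

send_rows([
  {"slide":[0,0,0],"turn":0,"gripper":0.45},
  {"slide":[0,0,-0.15],"turn":0,"gripper":0.45},
  {"slide":[0,0,-0.35],"turn":0,"gripper":0.45},
  {"slide":[0,0,-0.55],"turn":0,"gripper":0.45},
  {"slide":[0,0,-0.73],"turn":0,"gripper":0.45},
])

```text
time_s: 17.28
tcp_pos: [0.5562, 0.2877, 0.1498]
eef_rot: [-180.0, 0.0, -90.4]
contact_force: [0.7, 0.3, -0.9]
gripper_width: 0.0399
gripper_force: 0.0
```

Run:
```python
from h import *
snap('wrist','w8.png')
s=get_state();print(s['time_s'],s['tcp_pos'],s['eef_rot'],s['contact_force'],s['gripper_width'])
for n in('lever_mid','lever_handle','tin'):print(n,[(np.round(x['location'],3),x['p']) for x in optics.look_for('wrist',n)[:2]])
plan([(.47,.13,.16,-55),(.446,-.0175,.13,-20)],(.556,.2875,.147,-90.5))
```

```text
17.3333 [0.55878004 0.28923656 0.15595452] [-179.57277409    0.26140188  -90.35709745] [2.3569449  0.88684358 5.73779429] 0.03965903719531896
lever_mid [(array([0.556, 0.287, 0.055]), 0.82)]
lever_handle [(array([0.556, 0.283, 0.058]), 0.78)]
tin []
-> (0.47, 0.13, 0.16, -55)
   [0.527, 0.282, -0.043] -0.197
   [0.417, 0.43, -0.044] -0.197
-> (0.446, -0.0175, 0.13, -20)
   [0.357, 0.347, 0.1] -0.195
   [0.236, 0.439, 0.1] -0.194
```

send_rows([
  {"slide":[0.105,0.056,-0.009],"turn":-0.039,"gripper":0.75},
  {"slide":[0.21,0.113,-0.017],"turn":-0.079,"gripper":0.75},
  {"slide":[0.316,0.169,-0.026],"turn":-0.118,"gripper":0.75},
  {"slide":[0.42,0.226,-0.034],"turn":-0.158,"gripper":0.75},
  {"slide":[0.527,0.282,-0.043],"turn":-0.197,"gripper":0.75},
])

```text
time_s: 17.9
tcp_pos: [0.512, 0.2078, 0.153]
eef_rot: [179.9, -0.0, -72.5]
contact_force: [0.5, 0.2, 0.7]
gripper_width: 0.064
gripper_force: 0.0
```

send_rows([
  {"slide":[0.083,0.086,-0.009],"turn":-0.039,"gripper":0.75},
  {"slide":[0.167,0.172,-0.017],"turn":-0.079,"gripper":0.75},
  {"slide":[0.25,0.258,-0.026],"turn":-0.118,"gripper":0.75},
  {"slide":[0.334,0.344,-0.034],"turn":-0.158,"gripper":0.75},
  {"slide":[0.417,0.43,-0.044],"turn":-0.197,"gripper":0.75},
])

```text
time_s: 18.32
tcp_pos: [0.469, 0.1289, 0.1598]
eef_rot: [179.9, 0.0, -54.8]
contact_force: [-0.9, -0.2, -0.9]
gripper_width: 0.0657
gripper_force: 0.0
```

send_rows([
  {"slide":[0.071,0.069,0.02],"turn":-0.039,"gripper":0.75},
  {"slide":[0.143,0.139,0.04],"turn":-0.078,"gripper":0.75},
  {"slide":[0.214,0.208,0.06],"turn":-0.117,"gripper":0.75},
  {"slide":[0.286,0.278,0.08],"turn":-0.156,"gripper":0.75},
  {"slide":[0.357,0.347,0.1],"turn":-0.195,"gripper":0.75},
])

```text
time_s: 18.73
tcp_pos: [0.4573, 0.0553, 0.1448]
eef_rot: [179.9, 0.1, -37.3]
contact_force: [0.1, -0.1, -0.4]
gripper_width: 0.0655
gripper_force: 0.0
```

send_rows([
  {"slide":[0.06,0.11,0.02],"turn":-0.05,"gripper":0.75},
  {"slide":[0.12,0.22,0.05],"turn":-0.1,"gripper":0.75},
  {"slide":[0.18,0.33,0.08],"turn":-0.15,"gripper":0.75},
  {"slide":[0.236,0.439,0.1],"turn":-0.194,"gripper":0.75},
  {"slide":[0.236,0.439,0.1],"turn":-0.194,"gripper":0.75},
])

```text
time_s: 19.15
tcp_pos: [0.4441, -0.0199, 0.1292]
eef_rot: [179.9, 0.2, -19.8]
contact_force: [-0.5, 0.2, -0.9]
gripper_width: 0.0655
gripper_force: 0.0
```

Run:
```python
from h import *
import pickle
s=get_state();print(s['time_s'],s['tcp_pos'],s['eef_rot'],s['contact_force'],s['gripper_width'],s['joints'].round(1))
d=snap('wrist','w9.png');pickle.dump(d,open('w9.pkl','wb'));print(d['origin'])
for n in('hinge_top','square_carton'):print(n,[(np.round(x['location'],3),x['p']) for x in optics.look_for('wrist',n)[:3]])
q=[proj(d,[.4462+a*.94*.05+b*.342*.02,-.0191-a*.342*.05+b*.94*.02,.028]).round(0).tolist() for a,b in((1,1),(1,-1),(-1,-1),(-1,1))];print('expected corners',q)
g=cv2.cvtColor(d['img'],cv2.COLOR_RGB2GRAY)
for r in range(100,260,15): print(r,' '.join('%3d'%v for v in cv2.resize(g[r-1:r+2,210:350],(35,1),interpolation=cv2.INTER_AREA)[0]))
```

```text
19.15 [ 0.44410161 -0.01988221  0.12919695] [179.86564242   0.18982089 -19.82354479] [-0.51677313  0.15850383 -0.90747106] 0.0655372933218433 [ 23.    4.  -34.9  -0.  -51.3  47.2]
[ 0.52116598 -0.04723929  0.28646126]
hinge_top [(array([ 0.449, -0.022,  0.03 ]), 0.58)]
square_carton [(array([0.605, 0.035, 0.002]), 0.55)]
expected corners [[250.0, 150.0], [300.0, 150.0], [297.0, 261.0], [253.0, 261.0]]
100 167 166 164 164 170 164 166 166 164 160 165 163 167 163 166 167 164 167 171 165 164 164 168 164 168 171 172 164 165 164 168 170 165 162 160
115 163 163 168 169 170 167 168 170 167 168 167 164 169 164 164 165 167 163 167 166 167 166 164 167 171 169 164 166 167 170 168 164 170 163 160
130 167 169 168 165 166 169 171 168 166 169 161 162 169 169 165 158 160 163 164 162 163 168 168 166 167 164 164 164 166 166 163 164 162 165 172
145 163 165 168 167 166 167 170 147  94  98 105 109  99 107 120 121 120 128 136 138 165 167 169 169 168 168 167 164 164 166 164 166 166 162 164
160 157 169 158 163 160 167 118  86  83  98 117 164 129 159 129 159 124 103 113 105 120  87 122 160 163 165 164 164 169
[... 188 characters left out ...]
 208 209 210 167 102  96 100 100 104 105 102 102 103 101 100 103  99 103 103 108 215 226 227 224 169 161 160 166 166 166 165
205  96 101 107 123  93 153 205 164 101  95 100 100 103 103 101 101  60  53  95 102  99 102  88  50 128 218 219 206 166 158 165 165 168 166 168
220  85  88  86  86  86  89  87  87  86  94 100 100 104 103 100 103 102 101 100 102  87  87 145 162 167 165 163 162 162 156 162 163 164 165 167
235 170 169 176 170 173 171 172 140  85  94 100 101 103 102 100 103 102 100 100 102 145 160 165 164 161 164 167 162 165 162 165 161 168 165 169
250  38  77 171 166 166 172 173 174 170 144 192 201 208 207 203 208 197 200 205 198 164 165 165 168 163 165 159 169 167 165 167 143  31  85 118
```

send_rows([
  {"slide":[0.003,-0.03,0.15],"turn":0,"gripper":0.75},
  {"slide":[0.003,-0.03,0.32],"turn":0,"gripper":0.75},
  {"slide":[0.003,-0.03,0.5],"turn":0,"gripper":0.75},
  {"slide":[0.003,-0.03,0.65],"turn":0,"gripper":0.75},
  {"slide":[0.003,-0.03,0.7],"turn":0,"gripper":0.75},
])

```text
time_s: 19.72
tcp_pos: [0.4467, -0.0134, 0.0232]
eef_rot: [179.8, 0.2, -20.0]
contact_force: [-1.1, 0.3, -0.5]
gripper_width: 0.0656
gripper_force: 0.0
```

send_rows([
  {"slide":[0,0,0.02],"turn":0,"gripper":0.75},
  {"slide":[0,0,0.043],"turn":0,"gripper":0.75},
  {"slide":[0,0,0.043],"turn":0,"gripper":0.75},
  {"slide":[0,0,0.043],"turn":0,"gripper":0.75},
  {"slide":[0,0,0.043],"turn":0,"gripper":0.2},
])

```text
time_s: 20.13
tcp_pos: [0.4491, -0.0131, 0.0205]
eef_rot: [-179.9, -0.1, -20.0]
contact_force: [1.0, 0.0, -1.0]
gripper_width: 0.0631
gripper_force: 0.0
```

send_rows([
  {"slide":[0,0,0],"turn":0,"gripper":0.2},
  {"slide":[0,0,0],"turn":0,"gripper":0.2},
  {"slide":[0,0,0],"turn":0,"gripper":0.2},
  {"slide":[0,0,0],"turn":0,"gripper":0.2},
  {"slide":[0,0,0],"turn":0,"gripper":0.2},
], newtons=50)

```text
time_s: 20.55
tcp_pos: [0.4484, -0.0135, 0.0199]
eef_rot: [-180.0, -0.0, -19.9]
contact_force: [-1.7, 1.1, 6.2]
gripper_width: 0.039
gripper_force: 51.1
```

send_rows([
  {"slide":[0,0,0],"turn":0,"gripper":0.2},
  {"slide":[0,0,0],"turn":0,"gripper":0.2},
  {"slide":[0,0,-0.04],"turn":0,"gripper":0.2},
  {"slide":[0,0,-0.08],"turn":0,"gripper":0.2},
  {"slide":[0,0,-0.14],"turn":0,"gripper":0.2},
])

```text
time_s: 20.97
tcp_pos: [0.4478, -0.0136, 0.0406]
eef_rot: [180.0, 0.1, -20.0]
contact_force: [-0.1, 0.5, -1.8]
gripper_width: 0.0392
gripper_force: 50.9
```

send_rows([
  {"slide":[0,0,-0.12],"turn":0,"gripper":0.2},
  {"slide":[0,0,-0.25],"turn":0,"gripper":0.2},
  {"slide":[0,0,-0.39],"turn":0,"gripper":0.2},
  {"slide":[0,0,-0.52],"turn":0,"gripper":0.2},
  {"slide":[0,0,-0.7],"turn":0,"gripper":0.2},
])

```text
time_s: 21.38
tcp_pos: [0.4471, -0.0137, 0.1459]
eef_rot: [179.9, 0.1, -20.0]
contact_force: [0.1, 1.0, -2.2]
gripper_width: 0.0394
gripper_force: 50.9
```

Run:
```python
from h import *
s=get_state();print(s['time_s'],s['tcp_pos'],s['eef_rot'],s['contact_force'],s['moment'],s['gripper_width'])
d=snap('wrist','w10.png')
for n in('hinge_top','square_carton_mouth'):print(n,[(np.round(x['location'],3),x['p']) for x in optics.look_for('wrist',n)[:3]])
plan([(.62,.0055,.145,-19.5),(.62,.0055,.050,-19.5)],(.448,-.0135,.1445,-20))
```

```text
21.3833 [ 0.4471243  -0.01371984  0.14593672] [ 1.79945525e+02  1.09817409e-01 -1.99888876e+01] [ 0.09869622  0.99473718 -2.16715823] [ 0.0572445  -0.06740302  0.00882593] 0.03941664640719354
hinge_top [(array([ 0.46 , -0.021,  0.154]), 0.74)]
square_carton_mouth [(array([0.606, 0.034, 0.007]), 0.95)]
-> (0.62, 0.0055, 0.145, -19.5)
   [0.517, -0.256, -0.002] -0.003
   [0.518, -0.253, -0.001] -0.003
-> (0.62, 0.0055, 0.05, -19.5)
   [0.0, 0.0, 0.633] 0.0
```

send_rows([
  {"slide":[0.103,-0.051,0],"turn":0,"gripper":0.2},
  {"slide":[0.207,-0.102,0],"turn":0,"gripper":0.2},
  {"slide":[0.31,-0.154,0],"turn":0,"gripper":0.2},
  {"slide":[0.414,-0.205,0],"turn":0,"gripper":0.2},
  {"slide":[0.517,-0.256,0],"turn":-0.003,"gripper":0.2},
])

```text
time_s: 21.95
tcp_pos: [0.5343, -0.0039, 0.1444]
eef_rot: [179.9, 0.1, -19.7]
contact_force: [0.1, 0.6, -1.7]
gripper_width: 0.0391
gripper_force: 50.9
```

send_rows([
  {"slide":[0.13,-0.06,0],"turn":0,"gripper":0.2},
  {"slide":[0.26,-0.13,0],"turn":0,"gripper":0.2},
  {"slide":[0.39,-0.19,0],"turn":0,"gripper":0.2},
  {"slide":[0.48,-0.235,0],"turn":-0.003,"gripper":0.2},
  {"slide":[0.518,-0.253,0],"turn":-0.003,"gripper":0.2},
])

```text
time_s: 22.37
tcp_pos: [0.6213, 0.0058, 0.1437]
eef_rot: [179.9, 0.1, -19.4]
contact_force: [-0.9, 0.3, -1.8]
gripper_width: 0.0393
gripper_force: 50.9
```

Run:
```python
from h import *
s=get_state();print(s['time_s'],s['tcp_pos'],s['eef_rot'],s['gripper_width'])
d=snap('wrist','w11.png')
for n in('hinge_top','square_carton_mouth'):print(n,[(np.round(x['location'],3),x['p']) for x in optics.look_for('wrist',n)[:3]])
# brown mask outline vs expected outer rim corners
def cor(c,yaw,z):
    a=np.radians(yaw);u=np.array([np.cos(a),np.sin(a)]);v=np.array([-u[1],u[0]])
    return [proj(d,[*(np.array(c)+.065*(i*u+j*v)),z]).round(0).tolist() for i,j in((1,1),(1,-1),(-1,-1),(-1,1))]
print('exp',cor((.622,.0045),-19.5,.07))
h=cv2.cvtColor(d['img'],cv2.COLOR_RGB2HSV)
m=((h[...,1]>90)&(h[...,0]<25)).astype(np.uint8)
m[255:]=0
for r in range(10,255,20):
    c=np.where(m[r])[0]; print(r,(c.min(),c.max(),len(c)) if len(c) else None)
g=cv2.cvtColor(d['img'],cv2.COLOR_RGB2GRAY)
for r in (190,215,240): print(r,' '.join('%3d'%v for v in g[r,120:440:8]))
```

```text
22.3667 [0.62131824 0.00583906 0.14370293] [ 1.79927127e+02  1.06242085e-01 -1.94214608e+01] 0.0392559079146653
hinge_top [(array([ 0.633, -0.002,  0.155]), 0.75)]
square_carton_mouth [(array([ 0.685, -0.012,  0.071]), 0.76), (array([ 0.578, -0.209,  0.038]), 0.75)]
exp [[188.0, 134.0], [369.0, 135.0], [355.0, 293.0], [201.0, 293.0]]
10 None
30 None
50 None
70 (np.int64(165), np.int64(377), 213)
90 (np.int64(170), np.int64(372), 203)
110 (np.int64(176), np.int64(367), 192)
130 (np.int64(182), np.int64(559), 232)
150 (np.int64(183), np.int64(559), 233)
170 (np.int64(185), np.int64(559), 234)
190 (np.int64(187), np.int64(559), 154)
210 (np.int64(189), np.int64(559), 120)
230 (np.int64(191), np.int64(354), 86)
250 (np.int64(193), np.int64(352), 28)
190  98 100  96  96  94 100  97  95  96  98  90  97  97 104 107 108 208 244 236 234 233 239 237 235 243 141 101  92  93 137 194 195 193 187 191 181 195 198 196 189
215  94  92 101 104  97  97 101 100 102  99  92  88 104 103 104 107 108 109 123 117 112 118  94 115 121 110 100  90  93 193 192  92  96 100  99 101  98 130 123 127
240 189 193 195 195 199 188 197 194 193 105  93 121 156 117 115 109 114 113 235 115 117 118 114 116 115 104 105  94  97 203 190 194 149  94 100  98 101 124 124 127
```

send_rows([
  {"slide":[0.012,-0.025,0],"turn":0,"gripper":0.2},
  {"slide":[0.012,-0.025,0.13],"turn":0,"gripper":0.2},
  {"slide":[0.012,-0.025,0.26],"turn":0,"gripper":0.2},
  {"slide":[0.012,-0.025,0.39],"turn":0,"gripper":0.2},
  {"slide":[0.012,-0.025,0.5],"turn":0,"gripper":0.2},
])

```text
time_s: 22.93
tcp_pos: [0.6221, 0.0088, 0.0698]
eef_rot: [-180.0, 0.0, -19.4]
contact_force: [0.0, -0.2, -2.3]
gripper_width: 0.0394
gripper_force: 50.9
```

send_rows([
  {"slide":[0,0,0.09],"turn":0,"gripper":0.2},
  {"slide":[0,0,0.17],"turn":0,"gripper":0.2},
  {"slide":[0,0,0.23],"turn":0,"gripper":0.2},
  {"slide":[0,0,0.25],"turn":0,"gripper":0.2},
  {"slide":[0,0,0.25],"turn":0,"gripper":0.2},
])

```text
time_s: 23.35
tcp_pos: [0.6228, 0.0087, 0.0326]
eef_rot: [180.0, 0.0, -19.4]
contact_force: [-0.5, 0.4, -1.5]
gripper_width: 0.039
gripper_force: 50.9
```

send_rows([
  {"slide":[0,0,0],"turn":0,"gripper":0.2},
  {"slide":[0,0,0],"turn":0,"gripper":0.6},
  {"slide":[0,0,0],"turn":0,"gripper":0.6},
  {"slide":[0,0,0],"turn":0,"gripper":0.6},
  {"slide":[0,0,0],"turn":0,"gripper":0.6},
])

```text
time_s: 23.77
tcp_pos: [0.6238, 0.0088, 0.0338]
eef_rot: [-180.0, -0.1, -19.4]
contact_force: [0.0, 0.4, 0.1]
gripper_width: 0.0524
gripper_force: 0.0
```

send_rows([
  {"slide":[0,0,-0.1],"turn":0,"gripper":0.6},
  {"slide":[0,0,-0.3],"turn":0,"gripper":0.6},
  {"slide":[0,0,-0.5],"turn":0,"gripper":0.6},
  {"slide":[0,0,-0.7],"turn":0,"gripper":0.6},
  {"slide":[0,0,-0.77],"turn":0,"gripper":0.6},
])

```text
time_s: 24.18
tcp_pos: [0.6256, 0.0089, 0.1539]
eef_rot: [-179.8, -0.3, -19.4]
contact_force: [1.4, 0.3, 1.3]
gripper_width: 0.0522
gripper_force: 0.0
```

Run:
```python
from h import *
s=get_state();print(s['time_s'],s['tcp_pos'],s['eef_rot'],s['gripper_width'])
d=snap('wrist','w12.png')
for n in('hinge_top','square_carton_mouth'):print(n,[(np.round(x['location'],3),x['p']) for x in optics.look_for('wrist',n)[:3]])
for y in (70,-110): plan([(.452,-.0125,.13,y)],(.623,.0085,.1475,-19.5))
```

```text
24.1833 [0.62558243 0.00893214 0.15387683] [-179.8239053    -0.34954515  -19.37715053] 0.05215345191191483
hinge_top [(array([0.623, 0.004, 0.019]), 0.95)]
square_carton_mouth [(array([ 0.671, -0.005,  0.064]), 0.88), (array([ 0.565, -0.125,  0.082]), 0.18)]
-> (0.452, -0.0125, 0.13, 70)
   [-0.343, 0.171, 0.039] -0.331
   [-0.382, -0.022, 0.039] -0.332
   [-0.32, -0.209, 0.039] -0.331
-> (0.452, -0.0125, 0.13, -110)
   [-0.343, 0.171, 0.039] 0.335
   [-0.21, 0.32, 0.039] 0.335
   [-0.022, 0.382, 0.039] 0.336
```

send_rows([
  {"slide":[-0.069,0.034,0.008],"turn":0.067,"gripper":0.75},
  {"slide":[-0.137,0.068,0.016],"turn":0.134,"gripper":0.75},
  {"slide":[-0.206,0.103,0.023],"turn":0.201,"gripper":0.75},
  {"slide":[-0.274,0.137,0.031],"turn":0.268,"gripper":0.75},
  {"slide":[-0.343,0.171,0.039],"turn":0.335,"gripper":0.75},
])

```text
time_s: 24.75
tcp_pos: [0.5648, 0.0013, 0.1411]
eef_rot: [179.9, 0.1, -49.9]
contact_force: [-0.2, -0.2, -0.7]
gripper_width: 0.0655
gripper_force: 0.0
```

send_rows([
  {"slide":[-0.042,0.064,0.008],"turn":0.067,"gripper":0.75},
  {"slide":[-0.084,0.128,0.016],"turn":0.134,"gripper":0.75},
  {"slide":[-0.126,0.192,0.023],"turn":0.201,"gripper":0.75},
  {"slide":[-0.168,0.256,0.031],"turn":0.268,"gripper":0.75},
  {"slide":[-0.21,0.32,0.039],"turn":0.335,"gripper":0.75},
])

```text
time_s: 25.17
tcp_pos: [0.5078, -0.0059, 0.1354]
eef_rot: [179.9, -0.0, -80.0]
contact_force: [0.1, 0.0, -0.5]
gripper_width: 0.0657
gripper_force: 0.0
```

send_rows([
  {"slide":[-0.004,0.08,0.008],"turn":0.07,"gripper":0.75},
  {"slide":[-0.009,0.16,0.016],"turn":0.14,"gripper":0.75},
  {"slide":[-0.013,0.24,0.023],"turn":0.21,"gripper":0.75},
  {"slide":[-0.018,0.32,0.031],"turn":0.28,"gripper":0.75},
  {"slide":[-0.022,0.382,0.039],"turn":0.336,"gripper":0.75},
])

```text
time_s: 25.58
tcp_pos: [0.4504, -0.013, 0.1297]
eef_rot: [179.9, -0.1, -110.3]
contact_force: [-0.3, 0.5, 0.2]
gripper_width: 0.0657
gripper_force: 0.0
```

send_rows([
  {"slide":[0,0,0],"turn":0,"gripper":0.75},
  {"slide":[0,0,0],"turn":0,"gripper":0.75},
  {"slide":[0,0,0],"turn":0,"gripper":0.75},
  {"slide":[0,0,0],"turn":0,"gripper":0.75},
  {"slide":[0,0,0],"turn":0,"gripper":0.75},
])

```text
time_s: 26.0
tcp_pos: [0.4527, -0.0125, 0.1308]
eef_rot: [180.0, -0.0, -109.9]
contact_force: [-0.4, 0.3, 1.1]
gripper_width: 0.0657
gripper_force: 0.0
```

Run:
```python
from h import *
s=get_state();print(s['time_s'],s['tcp_pos'],s['eef_rot'],s['gripper_width'])
d=snap('wrist','w13.png')
for n in('hinge_low',):print(n,[(np.round(x['location'],3),x['p']) for x in optics.look_for('wrist',n)[:3]])
def cor(c,yaw,z):
    a=np.radians(yaw);u=np.array([np.cos(a),np.sin(a)]);v=np.array([-u[1],u[0]])
    return [proj(d,[*(np.array(c)+(.05*i*u+.02*j*v)),z]).round(0).tolist() for i,j in((1,1),(1,-1),(-1,-1),(-1,1))]
print('exp',cor((.452,-.0125),-110,.014))
g=cv2.cvtColor(d['img'],cv2.COLOR_RGB2GRAY)
for r in range(110,260,12): print(r,' '.join('%3d'%v for v in cv2.resize(g[r-1:r+2,210:350],(35,1),interpolation=cv2.INTER_AREA)[0]))
```

```text
26.0 [ 0.45268328 -0.01245347  0.13079708] [ 1.79986855e+02 -1.58098565e-02 -1.09892518e+02] 0.06567711998893791
hinge_low [(array([ 0.605, -0.046,  0.032]), 0.66), (array([ 0.453, -0.02 ,  0.014]), 0.63)]
exp [[255.0, 149.0], [301.0, 149.0], [298.0, 255.0], [257.0, 254.0]]
110 154 151 156 159 158 155 160 163 156 154 155 154 156 158 158 158 158 160 157 154 156 153 157 155 154 157 157 157 159 159 153 158 160 160 156
122 158 156 154 155 154 157 158 157 154 157 159 158 161 150 153 157 160 159 156 156 155 153 152 155 156 150 153 160 158 157 160 157 153 156 160
134 159 156 160 157 159 158 159 155 156 158 154 159 155 152 152 152 155 155 158 156 161 154 155 151 156 157 161 153 157 157 154 156 156 158 158
146 158 159 157 157 157 154 159 159 161 154 155 153 153 151 149 149 149 154 153 154 152 153 155 152 162 158 151 153 154 154 160 158 157 154 157
158 156 154 158 162 157 157 152 155 161 155 150 164 190 194 201 199 196 200 198 193 196 194 157 159 155 154 154 152 158 154 157 153 154 154 158
170 160 162 157 157 157 154 152 156 159 159 149 151 171 187 201 197 195 186 126 167 196 186 152 161 158 1
[... 346 characters left out ...]
 158 158 163 162 161 152 151 159 187 188 198 196 192 143  88 152 195 174 158 158 161 162 160 164 157 158 157 161 158 160 162
218 159 158 153 155 152 158 156 155 159 157 152 157 186 188 197 194 190 196 193 188 195 166 162 163 161 158 157 159 157 161 162 162 160 161 157
230 131 136 119 130 123 115 155 162 159 156 160 156 186 187 197 193 192 195 192 189 194 174 162 164 147 114 132 125 117 127 112 131 159 160 158
242  81  82  79  79  79  80  81  80  81  82  83  96  97 104 103 102 105  69  50  88  98  86  83  85  83  80  82  82  83  80  80  81  82  82  80
254  27  33  77  80  80  80  80  79  82  82  80  93  99 108 101 105 109  96 102 101  93  86  80  83  83  82  79  82  82  82  80  66  22  27  92
```

send_rows([
  {"slide":[-0.017,0,0.15],"turn":0,"gripper":0.75},
  {"slide":[-0.017,0,0.32],"turn":0,"gripper":0.75},
  {"slide":[-0.017,0,0.5],"turn":0,"gripper":0.75},
  {"slide":[-0.017,0,0.65],"turn":0,"gripper":0.75},
  {"slide":[-0.017,0,0.74],"turn":0,"gripper":0.75},
])

```text
time_s: 26.52
tcp_pos: [0.4522, -0.0105, 0.0179]
eef_rot: [179.9, -0.1, -110.0]
contact_force: [0.0, -0.5, 0.1]
gripper_width: 0.0656
gripper_force: 0.0
```

send_rows([
  {"slide":[0,0,0.04],"turn":0,"gripper":0.75},
  {"slide":[0,0,0.07],"turn":0,"gripper":0.75},
  {"slide":[0,0,0.09],"turn":0,"gripper":0.75},
  {"slide":[0,0,0.09],"turn":0,"gripper":0.75},
  {"slide":[0,0,0.09],"turn":0,"gripper":0.2},
])

```text
time_s: 26.93
tcp_pos: [0.4537, -0.0099, 0.0071]
eef_rot: [-179.9, 0.0, -109.9]
contact_force: [-0.1, 0.5, -0.5]
gripper_width: 0.0628
gripper_force: 0.0
```

send_rows([
  {"slide":[0,0,0],"turn":0,"gripper":0.2},
  {"slide":[0,0,0],"turn":0,"gripper":0.2},
  {"slide":[0,0,0],"turn":0,"gripper":0.2},
  {"slide":[0,0,0],"turn":0,"gripper":0.2},
  {"slide":[0,0,0],"turn":0,"gripper":0.2},
])

```text
time_s: 27.35
tcp_pos: [0.4538, -0.0099, 0.007]
eef_rot: [-179.9, 0.0, -109.9]
contact_force: [0.8, 0.1, 4.6]
gripper_width: 0.0388
gripper_force: 50.0
```

send_rows([
  {"slide":[0,0,0],"turn":0,"gripper":0.2},
  {"slide":[0,0,0],"turn":0,"gripper":0.2},
  {"slide":[0,0,-0.04],"turn":0,"gripper":0.2},
  {"slide":[0,0,-0.08],"turn":0,"gripper":0.2},
  {"slide":[0,0,-0.16],"turn":0,"gripper":0.2},
])

```text
time_s: 27.77
tcp_pos: [0.4519, -0.0105, 0.0301]
eef_rot: [179.9, -0.1, -110.0]
contact_force: [-0.6, 0.1, -2.3]
gripper_width: 0.0393
gripper_force: 50.0
```

send_rows([
  {"slide":[0,0,-0.15],"turn":0,"gripper":0.2},
  {"slide":[0,0,-0.3],"turn":0,"gripper":0.2},
  {"slide":[0,0,-0.45],"turn":0,"gripper":0.2},
  {"slide":[0,0,-0.6],"turn":0,"gripper":0.2},
  {"slide":[0,0,-0.76],"turn":0,"gripper":0.2},
])

```text
time_s: 28.18
tcp_pos: [0.4522, -0.0104, 0.1457]
eef_rot: [179.9, -0.0, -110.0]
contact_force: [1.0, 0.3, -2.4]
gripper_width: 0.0395
gripper_force: 50.0
```

Run:
```python
from h import *
s=get_state();print(s['time_s'],s['tcp_pos'],s['eef_rot'],s['contact_force'],s['gripper_width'])
plan([(.623,.0085,.145,-109.5),(.623,.0085,.042,-109.5)],(.4528,-.0102,.1435,-110))
```

```text
28.1833 [ 0.45218976 -0.01037012  0.14569815] [ 1.79945206e+02 -2.03330395e-02 -1.09976047e+02] [ 0.95458214  0.30939019 -2.38023386] 0.03947135401968156
-> (0.623, 0.0085, 0.145, -109.5)
   [-0.253, -0.512, -0.005] -0.003
   [-0.25, -0.513, -0.005] -0.003
-> (0.623, 0.0085, 0.042, -109.5)
   [0.0, 0.0, 0.687] 0.0
```

send_rows([
  {"slide":[-0.05,-0.102,0],"turn":0,"gripper":0.2},
  {"slide":[-0.1,-0.205,0],"turn":0,"gripper":0.2},
  {"slide":[-0.15,-0.307,0],"turn":0,"gripper":0.2},
  {"slide":[-0.2,-0.41,0],"turn":0,"gripper":0.2},
  {"slide":[-0.253,-0.512,-0.005],"turn":-0.003,"gripper":0.2},
])

```text
time_s: 28.6
tcp_pos: [0.5383, -0.0008, 0.1454]
eef_rot: [180.0, -0.0, -109.7]
contact_force: [-0.6, 0.2, -1.4]
gripper_width: 0.0392
gripper_force: 50.0
```

send_rows([
  {"slide":[-0.06,-0.125,0],"turn":0,"gripper":0.2},
  {"slide":[-0.12,-0.25,0],"turn":0,"gripper":0.2},
  {"slide":[-0.18,-0.375,0],"turn":0,"gripper":0.2},
  {"slide":[-0.23,-0.47,-0.003],"turn":-0.003,"gripper":0.2},
  {"slide":[-0.25,-0.513,-0.005],"turn":-0.003,"gripper":0.2},
])

```text
time_s: 29.02
tcp_pos: [0.6246, 0.0089, 0.1457]
eef_rot: [180.0, -0.0, -109.4]
contact_force: [0.6, -0.7, -2.6]
gripper_width: 0.039
gripper_force: 50.0
```

send_rows([
  {"slide":[0,0,0],"turn":0,"gripper":0.2},
  {"slide":[0,0,0.1],"turn":0,"gripper":0.2},
  {"slide":[0,0,0.23],"turn":0,"gripper":0.2},
  {"slide":[0,0,0.36],"turn":0,"gripper":0.2},
  {"slide":[0,0,0.47],"turn":0,"gripper":0.2},
])

```text
time_s: 29.43
tcp_pos: [0.6216, 0.0085, 0.0746]
eef_rot: [179.9, -0.0, -109.5]
contact_force: [-0.6, 0.6, -1.5]
gripper_width: 0.0389
gripper_force: 50.0
```

send_rows([
  {"slide":[0,0,0.09],"turn":0,"gripper":0.2},
  {"slide":[0,0,0.16],"turn":0,"gripper":0.2},
  {"slide":[0,0,0.2],"turn":0,"gripper":0.2},
  {"slide":[0,0,0.2],"turn":0,"gripper":0.2},
  {"slide":[0,0,0.2],"turn":0,"gripper":0.2},
])

```text
time_s: 29.85
tcp_pos: [0.6233, 0.0087, 0.0459]
eef_rot: [-180.0, -0.0, -109.4]
contact_force: [0.6, 0.3, -0.8]
gripper_width: 0.0388
gripper_force: 50.0
```

send_rows([
  {"slide":[0,0,0],"turn":0,"gripper":0.6},
  {"slide":[0,0,0],"turn":0,"gripper":0.6},
  {"slide":[0,0,0],"turn":0,"gripper":0.6},
  {"slide":[0,0,0],"turn":0,"gripper":0.6},
  {"slide":[0,0,0],"turn":0,"gripper":0.6},
])

```text
time_s: 30.27
tcp_pos: [0.6237, 0.0088, 0.0461]
eef_rot: [-180.0, 0.0, -109.4]
contact_force: [0.5, -0.5, -0.2]
gripper_width: 0.0526
gripper_force: 0.0
```

send_rows([
  {"slide":[0,0,-0.1],"turn":0,"gripper":0.6},
  {"slide":[0,0,-0.3],"turn":0,"gripper":0.6},
  {"slide":[0,0,-0.5],"turn":0,"gripper":0.6},
  {"slide":[0,0,-0.7],"turn":0,"gripper":0.6},
  {"slide":[0,0,-0.95],"turn":0,"gripper":0.6},
])

```text
time_s: 30.68
tcp_pos: [0.6224, 0.0086, 0.1882]
eef_rot: [179.9, -0.1, -109.4]
contact_force: [0.8, -0.3, -0.2]
gripper_width: 0.0528
gripper_force: 0.0
```

send_rows([
  {"slide":[0,0.2,-0.1],"turn":0,"gripper":0.6},
  {"slide":[0,0.4,-0.2],"turn":0,"gripper":0.6},
  {"slide":[0,0.6,-0.3],"turn":0,"gripper":0.6},
  {"slide":[0,0.8,-0.4],"turn":0,"gripper":0.6},
  {"slide":[0,0.9,-0.4],"turn":0,"gripper":0.6},
])

```text
time_s: 31.1
tcp_pos: [0.4949, 0.0542, 0.2515]
eef_rot: [-179.8, 0.2, -109.4]
contact_force: [0.1, -0.2, -0.0]
gripper_width: 0.0528
gripper_force: 0.0
```

Run:
```python
from h import *
s=get_state();print(s['time_s'],s['tcp_pos'],s['contact_force'],s['gripper_width'])
for c in('top','scene','wrist'):
  snap(c,c+'9.png')
  for n in('hinge_top','bolt','bolt_end_a','lever_mid','square_carton','long_carton','tin','mug','glue_bottle'):print(c,n,[(np.round(x['location'],3).tolist(),round(x['p'],2)) for x in optics.look_for(c,n)[:2]])
```

```text
31.1 [0.49494112 0.05423536 0.25151145] [ 0.08575016 -0.24582495 -0.03037551] 0.05277194521880183
top hinge_top [([0.661, -0.006, 0.022], 0.42)]
top bolt [([0.548, -0.285, 0.023], 0.69), ([0.532, -0.128, 0.123], 0.36)]
top bolt_end_a [([0.546, -0.293, 0.024], 0.56)]
top lever_mid []
top square_carton [([0.687, -0.024, 0.071], 0.88)]
top long_carton [([0.558, -0.296, 0.018], 0.65)]
top tin [([0.617, 0.312, 0.038], 0.57), ([0.587, 0.471, 0.022], 0.33)]
top mug [([0.548, -0.291, 0.024], 0.6), ([0.614, 0.312, 0.04], 0.53)]
top glue_bottle [([0.53, -0.127, 0.126], 0.76)]
scene hinge_top [([0.635, 0.016, 0.019], 0.43)]
scene bolt [([0.554, -0.291, 0.029], 0.8), ([0.483, -0.483, 0.027], 0.5)]
scene bolt_end_a [([0.558, -0.284, 0.027], 0.48)]
scene lever_mid [([0.56, 0.29, 0.052], 0.61)]
scene square_carton [([0.638, -0.001, 0.043], 0.62)]
scene long_carton [([0.554, -0.285, 0.038], 0.59)]
scene tin [([0.549, 0.28, 0.038], 0.7)]
scene mug [([0.536, 0.149, 0.056], 0.62)]
scene glue_bottle [([0.561, -0.131, 0.102], 0.82)]
wrist hinge_top [([0.641, 0.002, 0.021], 0.93)]
wrist bolt []
wrist bolt_end_a []
wrist lever_mid [([0.547, 0.264, 0.053], 0.86), ([0.684, -0.007, 0.063], 0.73)]
wrist square_carton [([0.687, -0.01, 0.059], 0.73)]
wrist long_carton []
wrist tin [([0.552, 0.274, 0.007], 0.59), ([0.648, 0.001, 0.02], 0.38)]
wrist mug [([0.53, 0.147, 0.043], 0.73)]
wrist glue_bottle [([0.536, -0.119, 0.115], 0.68)]
```

Every detection puts the fittings in their containers, and the arm is clear of everything. Handing in.

```bash
python3 -c "
from h import *
print(order.close_job())"
```

```text
the job is handed in; nothing more can be done
None
```

I put both hinges in the square carton, the bolt lying in the long carton and the lever handle in the tin, then handed the job in at about 31 s; no verdict came back. The last camera detections agreed with this placing. The top view was partly blocked by the arm, and I didn't re-check the hammer and clamp at the end.

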